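Cull the chipped wall tiles and shut the tip-out bin

TASK

Sort the leftover grey wall tiles lying on the worktop: throw every chipped or broken one into the open tip-out waste bin, and lay every whole one flat in the open cardboard carton. When all the broken ones are in the bin, push its door fully shut until the catch snaps home, and leave everything else on the worktop where it stands.

Things in the scene. Friction and masses are not known exactly. Their poses are not given: they have to be found in the camera images.
- tile1: Sound, whole metro wall tile, 100 x 50 x 8 mm, grey glazed bevelled face up, pale back, about 80 g. Origin: centre of the underside; x along the 100 mm length, y along the 50 mm width, z up out of the glazed face. Not always present.
- tile2: Sound, whole metro wall tile, 100 x 50 x 8 mm, grey glazed bevelled face up, pale back, about 80 g. Origin: centre of the underside; x along the 100 mm length, y along the 50 mm width, z up out of the glazed face. Not always present.
- tile3: Sound, whole metro wall tile, 100 x 50 x 8 mm, grey glazed bevelled face up, pale back, about 80 g. Origin: centre of the underside; x along the 100 mm length, y along the 50 mm width, z up out of the glazed face. Not always present.
- tile4: Sound, whole metro wall tile, 100 x 50 x 8 mm, grey glazed bevelled face up, pale back, about 80 g. Origin: centre of the underside; x along the 100 mm length, y along the 50 mm width, z up out of the glazed face. Not always present.
- odd1: Chipped tile: one corner broken off at its +x, +y corner (32 mm of the length, 25 mm of the width missing). Same 50 mm width, 8 mm thickness, axes and origin (middle of the underside of the tile as it was when whole, so both long edges are intact for at least 12 mm either side of the origin). Not always present.
- odd2: Chipped tile: both corners broken off at its +x end, leaving a blunt point 15 mm wide. Same 50 mm width, 8 mm thickness, axes and origin (middle of the underside of the tile as it was when whole, so both long edges are intact for at least 12 mm either side of the origin). Not always present.
- odd3: Snapped, short tile: only about 64 mm long, from x = -34 mm to a slanting break at x = 22 to 38 mm. 50 mm wide, 8 mm thick, same axes; origin on the underside, mid-width, 34 mm from the straight end. Not always present.
- odd4: Chipped tile: a large corner broken off slantwise at +x, +y (36 mm of the length, 42 mm of the width missing). Same 50 mm width, 8 mm thickness, axes and origin (middle of the underside of the tile as it was when whole, so both long edges are intact for at least 12 mm either side of the origin). Not always present.
- bin_unit: Small fixed tip-out waste unit: white carcass 200 mm wide, 270 mm high, 200 mm deep (x = 0 to 200 mm), with a grey front door, hinged along its bottom edge, that carries a black bin on its inside. Origin: on the worktop, at the middle of the carcass's front edge; x points into the carcass (away from the door), y along the front, z up.
- bin_door (a joint): Angle of the bin door, rad: 0 fully shut and seated, growing as its top tips out towards the unit's -x; 0.82 at the open stop; starts at 0.66 to 0.80. A stiff hinge (about 0.35 N m of friction) lets it stay at any angle.
- bin_hinge (a point): Middle of the bin door's hinge line, which runs along the unit's y axis at x = -10 mm, z = 20 mm in bin_unit's frame. The point turns with the door; its axes are bin_unit's axes when the door is shut.
- bin_catch (a point): Sprung roller catch under the front of the carcass's top. It resists the closing door from about 0.08 rad and, once the door is pushed past about 0.035 rad (some 5 to 12 N at the handle), draws it home and holds it.
- bin_in (a point): Middle of the bin's inner floor, turning with the door: 79 mm in and 15 mm up from the hinge line. Inside, 150 mm wide (y) and 137 mm deep (x -71 to +66 mm); sides 150 mm, back 140 mm high; the door closes the -x side, 233 mm high. When tipped out, the mouth is open from above between door top and carcass. A striker juts 23 mm inward near the door's top, 54 to 70 mm to +y.
- bin_handle (a point): Middle of the steel bar handle (110 mm long, along the unit's y axis, about 10 mm thick) that stands 35 mm off the door's outer face, moving with the door: 43 mm outside and 210 mm above the hinge line when shut.
- bin_rim (a point): Middle of the door panel's top edge, moving with the door: 248 mm straight above the hinge line when shut. The panel is 16 mm thick (8 mm each side of this point) and 198 mm wide.
- carton: Open fixed cardboard carton for sound tiles, 240 x 145 x 50 mm outside, walls and floor 4 mm, its flaps folded down outside. Origin: centre of its underside; x along the 240 mm side, z up. Room for two piles of tiles side by side, each tile's length along the carton's y axis.
- spacer_pot: Bystander: pot of tile spacers with a blue lid, 66 mm across, 44 mm high; stands among the tiles. Origin: centre of underside.
- filler_tub: Bystander: low green and white tub of filler, 90 mm across, 56 mm high. Origin: centre of underside.
- tape_measure: Bystander: yellow and black tape measure lying on its side, 66 x 62 x 36 mm. Origin: centre of underside.
- sanding_block: Bystander: cork sanding block, 101 x 61 x 32 mm. Origin: centre of underside.
- filling_knife: Bystander: filling knife with a red handle, 200 mm long, lying flat. Origin near its middle.

How it is judged:
By the outcome, as a careful person would: the job done as asked, in the order asked, and still so for the second after the job is handed in, with the robot touching nothing.
Of tile1, tile2, tile3, tile4 only 3 to 4 are there at a start; the rules pass over those that are not, and their reading is None.
Of odd1, odd2, odd3, odd4 only 3 to 4 are there at a start; the rules pass over those that are not, and their reading is None.
At some moment in a run one of tile1, tile2, tile3, tile4, odd1, odd2, odd3, odd4 may be knocked a few centimetres aside while the robot is not near it.
Once in a run the grip may slacken for a moment while it holds something.
It also fails if it takes over 210 s, if anything falls off the work surface, if the arm or the gripper's body presses on something with over 40 N, if the wrist force passes 120 N, or if a joint passes its speed limit or range.

ROBOT

A 6-joint arm with a two-finger parallel gripper is mounted at the origin on the work surface. World frame = base frame: x ahead of the robot, y to its left, z up, the work surface at z = 0. Lengths are in m, angles in rad, forces in N, time in s.
With the tool pointing down it reaches from about 0.425 to 1.125 m from the base axis. Payload 14.9 kg.
Tool frame: the origin (TCP) lies at the very end of the fingers, on their centre line; the grasp point (between the pads) lies 19 mm behind it; z points along the fingers, y is the line along which they close (so a half turn about z gives the same grasp; the last joint's range is limited). The gripper opens to 91 mm and grips with 3 to 60 N. Pads are 32 mm wide; open, the fingers measure 118 mm over their backs; the gripper's body (76 mm by 178 mm) begins 60 mm behind the grasp point.
Start: joints at [-1.265, 0.379, 1.734, -0, 1.028, -0.033], TCP at [0.233, -0.66, 0.214] pointing down, gripper open.
Joint ranges: [-2.77, 2.77], [-0.74, 2.19], [0, 2.66], [-1.06, 4.2], [0.31, 2.87], [-3.08, 3.08]. Speed limits (rad/s): [1.89, 1.89, 2.39, 3.14, 3.14, 3.14].

INTERFACE

Orientations are given as a rotation vector (axis times angle).
In Python, from cell import observe, eyes, ticket gives the robot as it stands.
- The arm moves only by the shell command python3 -m creep 'ROWS' [FORCE]. ROWS is JSON, a list of rows, each an object of numbers: "dx", "dy", "dz": the shift along the tool's x, y, z in cm; "roll": the turn about the tool's z in degrees; "hand": the closure, from 0 (fully open) to 1 (shut). A call has 1 to 12 rows; each row shifts and turns the commanded pose from where the row before left it, along the tool's axes as they then stand; what a row does not reach is not made up. A row lasts 1/12 s, in which the tool goes at most 41.7 mm and 7.16 degrees, less where a joint would pass 70% of its speed; a pose out of reach is approached as far as the arm can. A call is refused whole if a number of a shift passes 4.17 or a number of a turn 7.16, either way. A call with a gripper value outside its range is refused whole. The fingers move at their own pace and stop on an object; FORCE is the grip in N (left out, the last holds). Time passes only in rows, so rows that do not move let the fingers close. It gives the time, the measured TCP pose, the force, the opening and the grip force at its end, in the units of the state.
- observe(): the state, without advancing time (a new reading comes with each control period).
- eyes.read_camera(name): name is "scene" or "top"; returns a dict with "image" (420x560x3 uint8, red, green, blue), "range_z" (420x560 float32, m along the optical axis (not along the pixel's ray), 0 where there is no reading), "vertical_fov" (degrees; the focal length in pixels is half the picture's height over the tangent of half this angle, whatever the lens; pixels are square), "cx", "cy" (the principal point, pixels), "k1" (the pictures are not rectified: a ray, as slopes to the right and down, at radius r is drawn at 1 + k1 r^2 times it, then the intrinsics apply), "rvec" (rotation vector, rad) and "tvec" (3), from world to camera coordinates, as OpenCV has them. Camera axes: x right, y down, z forward; pixel columns grow to the right and rows downward; lengths in m; the calibration is good to about 2 mm. A picture is of the moment at which its call begins.
- ticket.job_done(): hands the job in; it is judged then, once.
The state is a dict: "t": time; "qpos": joint angles; "qvel": joint speeds; "joint_torque": joint torques, N m; "ee_pos": TCP position; "orientation": TCP orientation; "contact_force": force on the tool from outside, world axes, zero at the start; "wrist_torque": the same for the moment, N m; "finger_gap": opening from 0.0 (shut) to 1.0 (fully open); "grasp_force": force on a finger pad.
Only numpy, scipy, OpenCV 4.12 (cv2) and the standard library are available. Lean on these libraries where they do the work, as an engineer would, in place of code of your own. Each camera call takes 0.05 s, during which the arm holds its last target. There are 200 camera calls.

## Working session

There is one attempt and no reset: what is moved stays moved. The work goes in short steps, Python scripts to look and compute and a shell command to move; the robot and the scene stay as the last step left them, time stands still between calls to the robot, and variables do not carry over. Pictures are saved under pics/ and viewed, at most 14 in all, crops included, and the job is handed in when it is done.

```bash
ls; mkdir -p pics; python3 - <<'E'
from cell import observe, eyes, ticket
import cv2,numpy as np
s=observe();print({k:np.round(v,3) for k,v in s.items()})
for n in ("scene","top"):
    c=eyes.read_camera(n)
    cv2.imwrite(f"pics/{n}0.png",c["image"][:,:,::-1])
    np.savez(f"{n}0.npz",**c)
    print(n,{k:c[k] for k in c if k not in("image","range_z")}, (c["range_z"]>0).mean())
E
```

```text
pics
{'t': np.float64(0.0), 'qpos': array([-1.265,  0.379,  1.735, -0.   ,  1.028, -0.033]), 'qvel': array([-0.   , -0.   ,  0.001, -0.   ,  0.   , -0.   ]), 'joint_torque': array([ 4.0000e-03, -7.6371e+01, -4.3438e+01,  6.5000e-02,  4.2000e-02,
       -0.0000e+00]), 'ee_pos': array([ 0.233, -0.66 ,  0.213]), 'orientation': array([-3.096, -0.529,  0.   ]), 'contact_force': array([-0.88 , -0.187, -0.38 ]), 'wrist_torque': array([-0.007,  0.04 ,  0.005]), 'grasp_force': np.float64(0.0), 'finger_gap': np.float64(0.997)}
scene {'vertical_fov': 52.054880411146144, 'cx': 277.8561385589462, 'cy': 211.09241876747436, 'k1': -0.07886733417162888, 'rvec': array([ 2.17138475,  0.97655508, -0.43490427]), 'tvec': array([-0.38359711, -0.16380095,  1.54276726])} 0.9958843537414966
top {'vertical_fov': 54.46228234041363, 'cx': 281.92077828915217, 'cy': 214.6739315338487, 'k1': -0.007509887003548961, 'rvec': array([ 2.19102163, -2.1919203 ,  0.0614483 ]), 'tvec': array([0.00454997, 0.56275706, 1.18420788])} 0.9958886054421768
```

View pics/top0.png

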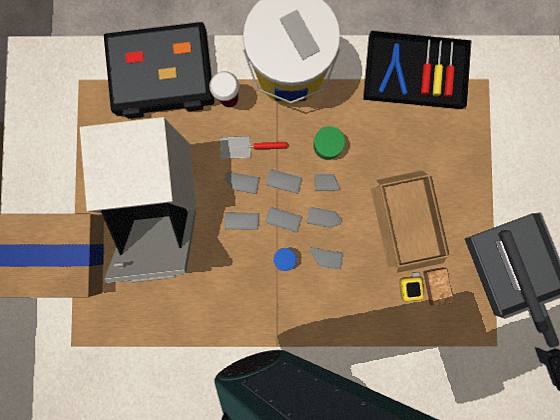

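View pics/scene0.png

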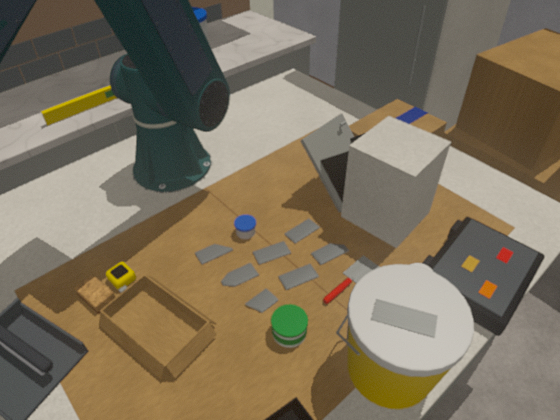

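Top view: seven tiles on the worktop: about (243,183), (284,181), (326,183), (241,220), (284,220), (325,217), (326,258). The bin is open on the left at (145,255), the carton at (410,220), the pot at (285,259), the tub at (329,142) and the knife at (255,147). The tile on the bucket lid is not on the worktop. The scene view shows the same layout.

```bash
cat > h.py <<'E'
import cv2,numpy as np
from cell import observe,eyes
def cam(c):
    R=cv2.Rodrigues(np.array(c["rvec"]))[0];t=np.array(c["tvec"]);H=420
    f=H/2/np.tan(np.radians(float(c["vertical_fov"]))/2)
    return R,t,f,float(c["cx"]),float(c["cy"]),float(c["k1"])
def slopes(c,uv):
    R,t,f,cx,cy,k=cam(c);d=(np.atleast_2d(uv).astype(float)-[cx,cy])/f;s=d.copy()
    for _ in range(15): s=d/(1+k*(s**2).sum(1,keepdims=True))
    return s
def onplane(c,uv,z):
    R,t=cam(c)[:2];s=slopes(c,uv);d=np.c_[s,np.ones(len(s))]@R;o=-R.T@t
    return o+d*((z-o[2])/d[:,2:3])
def deproj(c):
    "world xyz for each pixel"
    R,t=cam(c)[:2];h,w=c["range_z"].shape
    v,u=np.mgrid[:h,:w];s=slopes(c,np.c_[u.ravel(),v.ravel()])
    Z=c["range_z"].ravel()[:,None];P=np.c_[s*Z,Z]
    return ((P-t)@R).reshape(h,w,3)
def project(c,X):
    R,t,f,cx,cy,k=cam(c);p=np.atleast_2d(X)@R.T+t;s=p[:,:2]/p[:,2:]
    return s*(1+k*(s**2).sum(1,keepdims=True))*f+[cx,cy]
def tiles(c,box,zt=.008):
    "grey blobs in pixel box x0,y0,x1,y1 -> contours and world polygons"
    im=c["image"];hsv=cv2.cvtColor(im,cv2.COLOR_RGB2HSV)
    m=((hsv[...,1]<60)&(hsv[...,2]>85)).astype(np.uint8)
    k=np.zeros_like(m);x0,y0,x1,y1=box;k[y0:y1,x0:x1]=1
    m=cv2.morphologyEx(m*k,cv2.MORPH_OPEN,np.ones((3,3)))
    out=[]
    for q in cv2.findContours(m,cv2.RETR_EXTERNAL,cv2.CHAIN_APPROX_NONE)[0]:
        if cv2.contourArea(q)<120: continue
        W=onplane(c,q[:,0],zt)[:,:2]
        A=cv2.contourArea((W*1e3).astype(np.float32))
        (cx,cy),(a,b),an=cv2.minAreaRect((W*1e3).astype(np.float32))
        if a<b: a,b,an=b,a,an+90
        out.append(dict(px=q[:,0].mean(0),W=W,A=A,c=(cx,cy),L=a,B=b,an=(an+90)%180-90))
    return out
E
python3 - <<'E'
from h import *
T=dict(np.load("top0.npz"));S=dict(np.load("scene0.npz"))
for n,c,b in(("top",T,(205,160,355,285)),("scene",S,(185,200,350,320))):
    P=deproj(c)
    for o in tiles(c,b):
        u,v=o["px"].astype(int);print(n,o["px"].round(),"A",round(o["A"]),"c",np.round(o["c"]),"LxB",round(o["L"]),round(o["B"]),"an",round(o["an"]),"z",P[v-2:v+3,u-2:u+3,2].mean().round(4))
    x0,y0,x1,y1=b
    cv2.imwrite(f"pics/{n}0c.png",cv2.resize(c["image"][y0:y1,x0:x1,::-1],None,fx=4.5,fy=4.5,interpolation=cv2.INTER_CUBIC))
    if n=="top":
        for r in ((165,70),(225,150),(400,220),(410,250),(145,270),(130,170)): print(r,P[r[1],r[0]].round(3))
E
```

```text
top [327. 257.] A 3793 c [ 435. -123.] LxB 97 49 an 81 z 0.0084
top [241. 221.] A 4451 c [545. 124.] LxB 98 47 an 90 z 0.0091
top [284. 219.] A 4521 c [550.   1.] LxB 99 50 an 73 z 0.0077
top [323. 217.] A 4076 c [ 555. -122.] LxB 99 50 an 79 z 0.0083
top [326. 182.] A 2976 c [ 661. -130.] LxB 71 48 an 90 z 0.0089
top [244. 183.] A 3637 c [658. 118.] LxB 84 50 an 80 z 0.0088
top [284. 181.] A 4525 c [664.  -1.] LxB 100 50 an 75 z 0.0077
(165, 70) [0.981 0.343 0.059]
(225, 150) [0.758 0.175 0.004]
(400, 220) [ 0.547 -0.346  0.006]
(410, 250) [ 0.459 -0.374  0.005]
(145, 270) [0.415 0.343 0.2  ]
(130, 170) [0.653 0.359 0.271]
scene [262. 301.] A 2865 c [ 666. -129.] LxB 71 49 an -90 z 0.0085
scene [298. 276.] A 4484 c [670.  -3.] LxB 99 50 an 74 z 0.0462
scene [240. 275.] A 3977 c [ 560. -124.] LxB 98 49 an 79 z 0.046
scene [213. 252.] A 3699 c [ 441. -124.] LxB 98 50 an 81 z 0.0087
scene [328. 253.] A 3746 c [664. 119.] LxB 88 51 an 80 z 0.0443
scene [271. 252.] A 4456 c [556.  -1.] LxB 99 50 an 73 z 0.0072
scene [302. 230.] A 4424 c [552. 123.] LxB 99 49 an 88 z 0.0069
scene [344. 208.] A 2408 c [570. 282.] LxB 88 42 an -48 z 0.0451
```

View pics/top0c.png

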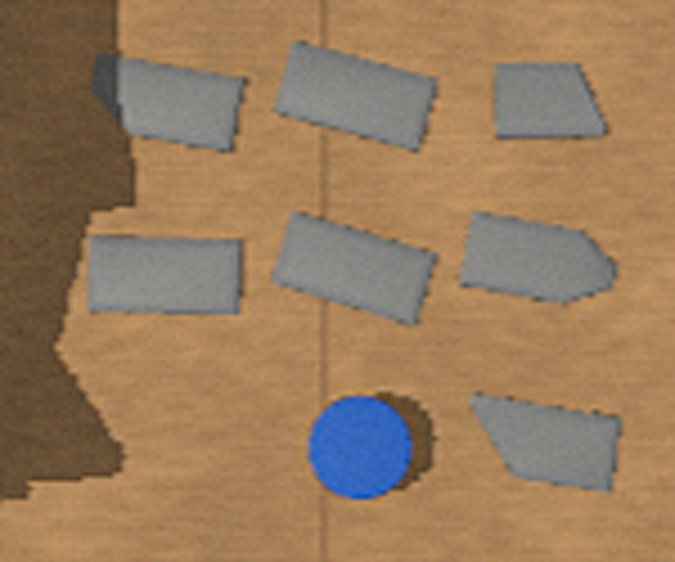

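View pics/scene0c.png

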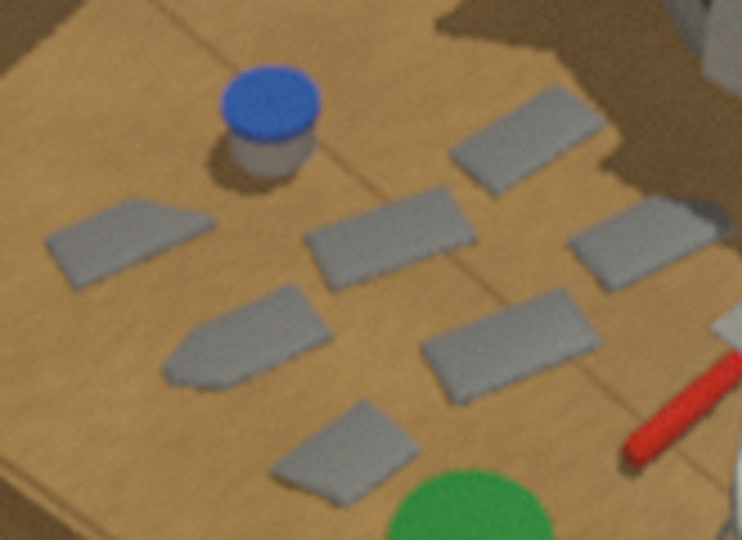

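Crop: whole tiles are (284,181), (284,220) and (241,220). Broken are (243,183), with its lower-left corner missing in shadow, (326,183) short, (325,217) blunt point, and (326,258) slanted corner. Next I measure the bin and carton.

```bash
cat > plan.py <<'E'
import sys
from h import *
from scipy.spatial.transform import Rotation as Ro
def plan(x,y,z,yaw):
    s=observe();R=Ro.from_rotvec(s["orientation"]).as_matrix()
    cur=np.degrees(np.arctan2(R[1,0],R[0,0]));d=(yaw-cur+90)%180-90
    Rz=Ro.from_euler('z',d,degrees=True).as_matrix()@R
    D=np.array([x,y,z])-s["ee_pos"];t=(Rz.T@D)*100
    print("t %.2f tcp %s yaw %.1f gap %.3f gf %.1f F %s q6 %.2f"%(s["t"],s["ee_pos"].round(4),cur,s["finger_gap"],s["grasp_force"],s["contact_force"].round(1),s["qpos"][5]))
    print(" roll %.1f then tool shift cm %s"%(-d,t.round(2)))
if __name__=="__main__": plan(*map(float,sys.argv[1:5]))
E
python3 - <<'E'
from h import *
for n in("top","scene"):
    c=dict(np.load(n+"0.npz"));P=deproj(c);Q=P.reshape(-1,3);C=c["image"].reshape(-1,3)
    def rect(m,l):
        p=(Q[m][:,:2]*1e3).astype(np.float32);
        p=p[(abs(p-np.median(p,0))<300).all(1)]
        (x,y),s,a=cv2.minAreaRect(p);print(n,l,len(p),"c",round(x),round(y),np.round(s),"an",round(a,1),"z",np.median(Q[m][:,2]).round(4))
    x,y,z=Q.T
    rect((z>.044)&(z<.056)&(x>.36)&(x<.72)&(y<-.24)&(y>-.5),"carton rim")
    rect((z>.263)&(z<.278)&(x>.45)&(x<.85)&(y>.2)&(y<.5),"carcass top")
    dm=(z>.06)&(z<.26)&(x>.3)&(x<.56)&(y>.2)&(y<.5)
    if n=="top":
        m=(z>.19)&(z<.22)&(x>.3)&(x<.46)&(y>.2)&(y<.5); rect(m,"door top")
        print([(k,np.round(Q[m][:,k].min(),3),np.round(Q[m][:,k].max(),3)) for k in range(3)])
        for v in range(225,285,4): print(v,P[v,150].round(3),P[v,175].round(3))
    hv=cv2.cvtColor(c["image"],cv2.COLOR_RGB2HSV).reshape(-1,3)
    inb=(x>.3)&(x<.9)&(y>-.3)&(y<.3)&(z>-.02)&(z<.1)
    rect(inb&(hv[:,0]>105)&(hv[:,0]<125)&(hv[:,1]>120),"blue lid")
    rect(inb&(hv[:,0]>50)&(hv[:,0]<80)&(hv[:,1]>120),"green tub")
E
```

```text
top carton rim 719 c 545 -369 [250. 156.] an 11.4 z 0.049
top carcass top 7274 c 669 370 [201. 203.] an 6.5 z 0.2702
top door top 1126 c 419 341 [ 47. 195.] an 6.5 z 0.2077
[(0, np.float64(0.386), np.float64(0.439)), (1, np.float64(0.242), np.float64(0.439)), (2, np.float64(0.19), np.float64(0.219))]
225 [0.531 0.378 0.06 ] [0.527 0.275 0.183]
229 [0.519 0.371 0.081] [0.517 0.274 0.184]
233 [0.508 0.368 0.089] [0.507 0.275 0.18 ]
237 [0.497 0.362 0.107] [0.497 0.276 0.178]
241 [0.486 0.359 0.116] [0.486 0.289 0.127]
245 [0.476 0.353 0.133] [0.476 0.285 0.142]
249 [0.466 0.348 0.148] [0.466 0.281 0.155]
253 [0.456 0.345 0.158] [0.456 0.278 0.167]
257 [0.446 0.34  0.173] [0.446 0.275 0.176]
261 [0.436 0.336 0.184] [0.437 0.272 0.188]
265 [0.427 0.332 0.195] [0.428 0.268 0.203]
269 [0.418 0.329 0.205] [0.419 0.265 0.212]
273 [0.409 0.326 0.214] [0.409 0.266 0.208]
277 [0.399 0.327 0.209] [0.38  0.319 0.006]
281 [0.367 0.395 0.   ] [0.368 0.32  0.002]
top blue lid 403 c 485 129 [351.  63.] an 69.0 z 0.0452
top green tub 764 c 771 -132 [85. 87.] an 78.5 z 0.056
scene carton rim 894 c 550 -371 [250. 153.] an 11.5 z 0.0485
scene carcass top 3309 c 672 370 [204. 207.] an 6.9 z 0.27
scene blue lid 257 c 438 -3 [56. 65.] an 52.0 z 0.0429
scene green tub 1003 c 777 -134 [85. 87.] an 3.0 z 0.0559
```

```bash
python3 plan.py .436 -.133 .1 81; python3 -m creep '[{"roll":-7,"hand":0.23},{"roll":-7}]' 25; python3 plan.py .436 -.133 .1 81
```

```text
t 0.10 tcp [ 0.2325 -0.6599  0.2134] yaw 19.4 gap 1.001 gf 0.0 F [-0.2  0.   0.4] q6 -0.03
 roll -61.6 then tool shift cm [55.22 11.86 11.33]
t 0.10 tcp [ 0.2325 -0.6599  0.2134] yaw 19.4 gap 1.001 gf 0.0 F [-0.2  0.   0.4] q6 -0.03
 roll -61.6 then tool shift cm [55.22 11.86 11.33]invalid input at $[0]: expected keys dx, dy, dz, roll, hand
```

```bash
python3 -m creep '[{"dx":0,"dy":0,"dz":0,"roll":-7,"hand":0.23},{"dx":0,"dy":0,"dz":0,"roll":-7,"hand":0.23},{"dx":0,"dy":0,"dz":0,"roll":-7,"hand":0.23},{"dx":0,"dy":0,"dz":0,"roll":-7,"hand":0.23},{"dx":0,"dy":0,"dz":0,"roll":-7,"hand":0.23},{"dx":0,"dy":0,"dz":0,"roll":-7,"hand":0.23},{"dx":0,"dy":0,"dz":0,"roll":-7,"hand":0.23},{"dx":0,"dy":0,"dz":0,"roll":-7,"hand":0.23},{"dx":0,"dy":0,"dz":0,"roll":-5.6,"hand":0.23},{"dx":0,"dy":0,"dz":0,"roll":0,"hand":0.23}]' 25; python3 plan.py .436 -.133 .1 81
```

```text
t: 0.93
ee_pos: [0.2326, -0.66, 0.2136]
orientation: [-2.383, -2.046, -0.0]
contact_force: [0.3, 0.4, -0.4]
finger_gap: 0.765
grasp_force: 0.0
t 0.93 tcp [ 0.2326 -0.66    0.2136] yaw 81.3 gap 0.765 gf 0.0 F [ 0.3  0.4 -0.4] q6 -1.11
 roll 0.3 then tool shift cm [55.23 11.85 11.38]
```

```bash
python3 -m creep '[{"dx":3.95,"dy":0.85,"dz":0,"roll":0,"hand":0.23},{"dx":3.95,"dy":0.85,"dz":0,"roll":0,"hand":0.23},{"dx":3.95,"dy":0.85,"dz":0,"roll":0,"hand":0.23},{"dx":3.95,"dy":0.85,"dz":0,"roll":0,"hand":0.23},{"dx":3.95,"dy":0.85,"dz":0,"roll":0,"hand":0.23},{"dx":3.95,"dy":0.85,"dz":0,"roll":0,"hand":0.23},{"dx":3.95,"dy":0.85,"dz":0,"roll":0,"hand":0.23},{"dx":3.95,"dy":0.85,"dz":0,"roll":0,"hand":0.23},{"dx":3.95,"dy":0.85,"dz":0,"roll":0,"hand":0.23},{"dx":3.95,"dy":0.85,"dz":0,"roll":0,"hand":0.23},{"dx":3.95,"dy":0.85,"dz":0,"roll":0,"hand":0.23},{"dx":3.95,"dy":0.85,"dz":0,"roll":0,"hand":0.23}]' 25; python3 -m creep '[{"dx":3.95,"dy":0.85,"dz":0,"roll":0,"hand":0.23},{"dx":3.95,"dy":0.85,"dz":0,"roll":0,"hand":0.23},{"dx":0,"dy":0,"dz":4,"roll":0,"hand":0.23},{"dx":0,"dy":0,"dz":4,"roll":0,"hand":0.23},{"dx":0,"dy":0,"dz":3.3,"roll":0,"hand":0.23},{"dx":0,"dy":0,"dz":0,"roll":0,"hand":0.23},{"dx":0,"dy":0,"dz":0,"roll":0,"hand":0.23}]' | head -2; python3 plan.py .436 -.133 .003 81
cat > look.py <<'E'
import sys
from h import *
n=sys.argv[1]
T=eyes.read_camera("top");S=eyes.read_camera("scene")
cv2.imwrite(f"pics/{n}.png",np.hstack([T["image"][60:340,70:470,::-1],S["image"][90:370,90:490,::-1]]))
for m,c,b in(("top",T,(200,160,370,285)),("scene",S,(185,200,350,320))):
    print(m,[(*np.round(o["c"]).astype(int),"A",round(o["A"]),"L",round(o["L"]),"an",round(o["an"])) for o in tiles(c,b)])
E
python3 look.py a1
```

```text
t: 1.93
ee_pos: [0.4076, -0.2061, 0.214]
orientation: [2.393, 2.035, 0.0]
contact_force: [1.0, -1.1, 0.0]
finger_gap: 0.773
grasp_force: 0.0
t: 2.52
ee_pos: [0.4356, -0.1322, 0.1003]
t 2.52 tcp [ 0.4356 -0.1322  0.1003] yaw 80.9 gap 0.767 gf 0.0 F [ 0.1 -0.9  0.2] q6 -0.19
 roll -0.1 then tool shift cm [-0.08  0.08  9.73]
top [(np.int64(545), np.int64(124), 'A', 4460, 'L', 98, 'an', 90), (np.int64(550), np.int64(1), 'A', 4525, 'L', 100, 'an', 73), (np.int64(555), np.int64(-122), 'A', 3976, 'L', 99, 'an', 80), (np.int64(661), np.int64(-130), 'A', 2980, 'L', 71, 'an', 90), (np.int64(658), np.int64(118), 'A', 3646, 'L', 84, 'an', 80), (np.int64(664), np.int64(-1), 'A', 4534, 'L', 100, 'an', 75)]
scene [(np.int64(667), np.int64(-129), 'A', 2873, 'L', 71, 'an', -90), (np.int64(670), np.int64(-3), 'A', 4465, 'L', 99, 'an', 74), (np.int64(560), np.int64(-124), 'A', 3995, 'L', 98, 'an', 79), (np.int64(441), np.int64(-124), 'A', 3703, 'L', 98, 'an', 80), (np.int64(664), np.int64(119), 'A', 3746, 'L', 88, 'an', 80), (np.int64(556), np.int64(-1), 'A', 4457, 'L', 99, 'an', 73), (np.int64(552), np.int64(123), 'A', 4418, 'L', 100, 'an', 88), (np.int64(570), np.int64(281), 'A', 2561, 'L', 88, 'an', -47)]
```

View pics/a1.png

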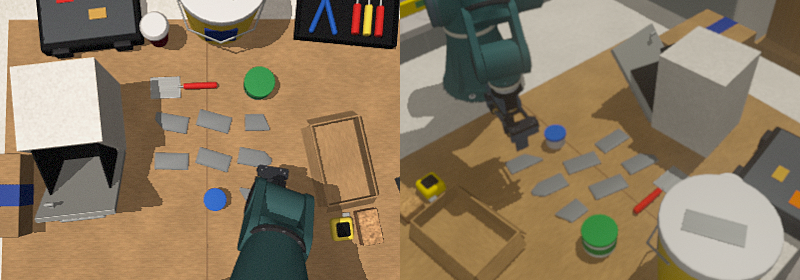

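The gripper stands over odd4 (scene half about (525,160)) and nothing has shifted. I descend and grip.

```bash
python3 -m creep '[{"dx":0,"dy":0,"dz":3,"roll":0,"hand":0.23},{"dx":0,"dy":0,"dz":3,"roll":0,"hand":0.23},{"dx":0,"dy":0,"dz":2,"roll":0,"hand":0.23},{"dx":0,"dy":0,"dz":1.1,"roll":0,"hand":0.23},{"dx":0,"dy":0,"dz":0.6,"roll":0,"hand":0.23},{"dx":0,"dy":0,"dz":0,"roll":0,"hand":0.23},{"dx":0,"dy":0,"dz":0,"roll":0,"hand":1},{"dx":0,"dy":0,"dz":0,"roll":0,"hand":1},{"dx":0,"dy":0,"dz":0,"roll":0,"hand":1},{"dx":0,"dy":0,"dz":0,"roll":0,"hand":1},{"dx":0,"dy":0,"dz":0,"roll":0,"hand":1},{"dx":0,"dy":0,"dz":0,"roll":0,"hand":1}]' 25; python3 -m creep '[{"dx":0,"dy":0,"dz":0,"roll":0,"hand":1},{"dx":0,"dy":0,"dz":-4,"roll":0,"hand":1},{"dx":0,"dy":0,"dz":-4,"roll":0,"hand":1},{"dx":0,"dy":0,"dz":-4,"roll":0,"hand":1},{"dx":0,"dy":0,"dz":-4,"roll":0,"hand":1},{"dx":0,"dy":0,"dz":-4,"roll":0,"hand":1},{"dx":0,"dy":0,"dz":-4,"roll":0,"hand":1},{"dx":0,"dy":0,"dz":-4,"roll":0,"hand":1},{"dx":0,"dy":0,"dz":0,"roll":0,"hand":1}]' ; python3 plan.py .481 .338 .21 96.5
```

```text
t: 3.62
ee_pos: [0.4372, -0.1329, 0.0049]
orientation: [2.388, 2.04, 0.001]
contact_force: [-3.0, -0.2, 13.2]
finger_gap: 0.543
grasp_force: 25.0
t: 4.37
ee_pos: [0.4395, -0.1336, 0.2919]
orientation: [2.381, 2.034, 0.009]
contact_force: [1.7, -0.4, 0.8]
finger_gap: 0.543
grasp_force: 25.0
t 4.37 tcp [ 0.4395 -0.1336  0.2919] yaw 81.0 gap 0.543 gf 25.0 F [ 1.7 -0.4  0.8] q6 -0.19
 roll -15.5 then tool shift cm [46.4   9.38  8.19]
```

```bash
python3 -m creep '[{"dx":0,"dy":0,"dz":0,"roll":-5.2,"hand":1},{"dx":0,"dy":0,"dz":0,"roll":-5.2,"hand":1},{"dx":0,"dy":0,"dz":0,"roll":-5.1,"hand":1}]' |head -1; python3 -m creep '[{"dx":3.87,"dy":0.78,"dz":0,"roll":0,"hand":1},{"dx":3.87,"dy":0.78,"dz":0,"roll":0,"hand":1},{"dx":3.87,"dy":0.78,"dz":0,"roll":0,"hand":1},{"dx":3.87,"dy":0.78,"dz":0,"roll":0,"hand":1},{"dx":3.87,"dy":0.78,"dz":0,"roll":0,"hand":1},{"dx":3.87,"dy":0.78,"dz":0,"roll":0,"hand":1},{"dx":3.87,"dy":0.78,"dz":0,"roll":0,"hand":1},{"dx":3.87,"dy":0.78,"dz":0,"roll":0,"hand":1},{"dx":3.87,"dy":0.78,"dz":0,"roll":0,"hand":1},{"dx":3.87,"dy":0.78,"dz":0,"roll":0,"hand":1},{"dx":3.87,"dy":0.78,"dz":0,"roll":0,"hand":1},{"dx":3.87,"dy":0.78,"dz":0,"roll":0,"hand":1}]'; python3 -m creep '[{"dx":0,"dy":0,"dz":0,"roll":0,"hand":1},{"dx":0,"dy":0,"dz":0,"roll":0,"hand":1},{"dx":0,"dy":0,"dz":0,"roll":0,"hand":1}]' |tail -3; python3 plan.py .481 .338 .21 96.5; python3 look.py a2
```

```text
t: 4.62
t: 5.62
ee_pos: [0.4764, 0.3415, 0.2839]
orientation: [2.091, 2.344, 0.0]
contact_force: [0.4, -1.3, -0.8]
finger_gap: 0.54
grasp_force: 25.0
contact_force: [0.4, -0.4, -2.1]
finger_gap: 0.543
grasp_force: 25.0
t 5.87 tcp [0.4765 0.339  0.2836] yaw 96.5 gap 0.543 gf 25.0 F [ 0.4 -0.4 -2.1] q6 0.46
 roll 0.0 then tool shift cm [-0.15  0.44  7.36]
top [(np.int64(550), np.int64(117), 'A', 1528, 'L', 65, 'an', 90), (np.int64(550), np.int64(1), 'A', 4425, 'L', 100, 'an', 73), (np.int64(555), np.int64(-122), 'A', 4046, 'L', 99, 'an', 79), (np.int64(661), np.int64(-130), 'A', 2985, 'L', 71, 'an', 90), (np.int64(658), np.int64(118), 'A', 3637, 'L', 84, 'an', 80), (np.int64(664), np.int64(-1), 'A', 4543, 'L', 100, 'an', 75)]
scene [(np.int64(667), np.int64(-129), 'A', 2857, 'L', 71, 'an', -89), (np.int64(670), np.int64(-3), 'A', 4470, 'L', 99, 'an', 74), (np.int64(560), np.int64(-124), 'A', 3995, 'L', 98, 'an', 79), (np.int64(664), np.int64(119), 'A', 3746, 'L', 88, 'an', 80), (np.int64(555), np.int64(-1), 'A', 4505, 'L', 100, 'an', 73), (np.int64(561), np.int64(119), 'A', 1690, 'L', 62, 'an', -43), (np.int64(571), np.int64(282), 'A', 2399, 'L', 88, 'an', -47)]
```

View pics/a2.png

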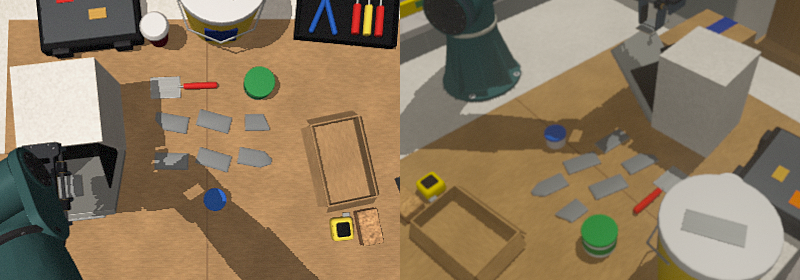

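Gripper with tile is over the bin mouth (top half about (65,180)). Lower and release.

```bash
python3 -m creep '[{"dx":0,"dy":0.4,"dz":2.5,"roll":0,"hand":1},{"dx":0,"dy":0,"dz":2.5,"roll":0,"hand":1},{"dx":0,"dy":0,"dz":2.3,"roll":0,"hand":1},{"dx":0,"dy":0,"dz":0,"roll":0,"hand":1},{"dx":0,"dy":0,"dz":0,"roll":0,"hand":0.28},{"dx":0,"dy":0,"dz":0,"roll":0,"hand":0.28},{"dx":0,"dy":0,"dz":0,"roll":0,"hand":0.28},{"dx":0,"dy":0,"dz":0,"roll":0,"hand":0.28}]'; python3 -m creep '[{"dx":0,"dy":0,"dz":-3,"roll":0,"hand":0.28},{"dx":0,"dy":0,"dz":-3,"roll":0,"hand":0.28},{"dx":0,"dy":0,"dz":-1.5,"roll":0,"hand":0.23},{"dx":0,"dy":0,"dz":0,"roll":0,"hand":0.23}]'|head -2;  python3 plan.py .661 .115 .1 80
```

```text
t: 6.63
ee_pos: [0.4816, 0.3401, 0.2125]
orientation: [2.092, 2.343, 0.003]
contact_force: [0.1, -0.5, 0.5]
finger_gap: 0.718
grasp_force: 0.0
t: 6.97
ee_pos: [0.4825, 0.341, 0.2908]
t 6.97 tcp [0.4825 0.341  0.2908] yaw 96.5 gap 0.770 gf 0.0 F [0.8 0.2 0.3] q6 0.46
 roll 16.5 then tool shift cm [-19.21  21.38  19.15]
```

```bash
python3 -m creep '[{"dx":0,"dy":0,"dz":0,"roll":5.5,"hand":0.23},{"dx":0,"dy":0,"dz":0,"roll":5.5,"hand":0.23},{"dx":0,"dy":0,"dz":0,"roll":5.5,"hand":0.23},{"dx":-3.84,"dy":0,"dz":0,"roll":0,"hand":0.23},{"dx":-3.84,"dy":0,"dz":0,"roll":0,"hand":0.23},{"dx":-3.84,"dy":0,"dz":0,"roll":0,"hand":0.23},{"dx":-3.84,"dy":0,"dz":0,"roll":0,"hand":0.23},{"dx":-3.84,"dy":0,"dz":0,"roll":0,"hand":0.23},{"dx":0,"dy":3.56,"dz":0,"roll":0,"hand":0.23},{"dx":0,"dy":3.56,"dz":0,"roll":0,"hand":0.23},{"dx":0,"dy":3.56,"dz":0,"roll":0,"hand":0.23},{"dx":0,"dy":3.56,"dz":0,"roll":0,"hand":0.23}]' |head -2; python3 -m creep '[{"dx":0,"dy":3.56,"dz":0,"roll":0,"hand":0.23},{"dx":0,"dy":3.56,"dz":0,"roll":0,"hand":0.23},{"dx":0,"dy":0,"dz":3.8,"roll":0,"hand":0.23},{"dx":0,"dy":0,"dz":3.8,"roll":0,"hand":0.23},{"dx":0,"dy":0,"dz":3.8,"roll":0,"hand":0.23},{"dx":0,"dy":0,"dz":3.8,"roll":0,"hand":0.23},{"dx":0,"dy":0,"dz":3.8,"roll":0,"hand":0.23},{"dx":0,"dy":0,"dz":0,"roll":0,"hand":0.23},{"dx":0,"dy":0,"dz":0,"roll":0,"hand":0.23}]'; python3 plan.py .661 .115 .006 80;python3 look.py a3
```

```text
t: 7.97
ee_pos: [0.5892, 0.1253, 0.2859]
t: 8.72
ee_pos: [0.6568, 0.1136, 0.0948]
orientation: [-2.405, -2.018, 0.005]
contact_force: [0.3, 0.2, 0.2]
finger_gap: 0.773
grasp_force: 0.0
t 8.72 tcp [0.6568 0.1136 0.0948] yaw 80.0 gap 0.773 gf 0.0 F [0.3 0.2 0.2] q6 0.31
 roll 0.0 then tool shift cm [0.22 0.42 8.88]
top [(np.int64(550), np.int64(1), 'A', 3616, 'L', 100, 'an', 73), (np.int64(551), np.int64(-120), 'A', 2285, 'L', 86, 'an', 79), (np.int64(658), np.int64(-1), 'A', 2093, 'L', 88, 'an', 79), (np.int64(662), np.int64(-130), 'A', 1915, 'L', 71, 'an', 90)]
scene [(np.int64(667), np.int64(-144), 'A', 1167, 'L', 55, 'an', 19), (np.int64(664), np.int64(120), 'A', 3899, 'L', 91, 'an', 80), (np.int64(556), np.int64(-1), 'A', 3710, 'L', 99, 'an', 72), (np.int64(552), np.int64(123), 'A', 4416, 'L', 100, 'an', 88)]
```

View pics/a3.png

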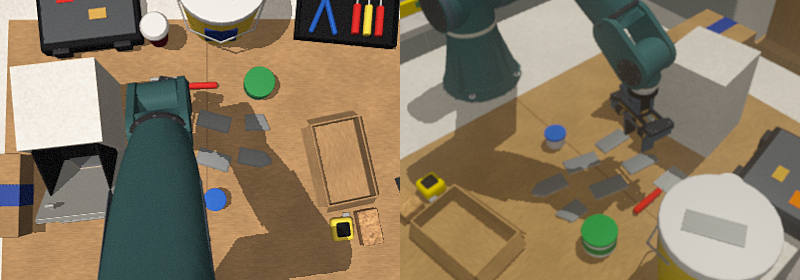

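The gripper is above odd1 (scene half about (640,140)), which is in place. Grip it.

```bash
python3 -m creep '[{"dx":0.2,"dy":0.4,"dz":3,"roll":0,"hand":0.23},{"dx":0,"dy":0,"dz":3,"roll":0,"hand":0.23},{"dx":0,"dy":0,"dz":1.8,"roll":0,"hand":0.23},{"dx":0,"dy":0,"dz":1,"roll":0,"hand":0.23},{"dx":0,"dy":0,"dz":0,"roll":0,"hand":0.23},{"dx":0,"dy":0,"dz":0,"roll":0,"hand":1},{"dx":0,"dy":0,"dz":0,"roll":0,"hand":1},{"dx":0,"dy":0,"dz":0,"roll":0,"hand":1},{"dx":0,"dy":0,"dz":0,"roll":0,"hand":1},{"dx":0,"dy":0,"dz":0,"roll":0,"hand":1},{"dx":0,"dy":0,"dz":0,"roll":0,"hand":1}]' 25; python3 -m creep '[{"dx":0,"dy":0,"dz":0,"roll":0,"hand":1},{"dx":0,"dy":0,"dz":-4.1,"roll":0,"hand":1},{"dx":0,"dy":0,"dz":-4.1,"roll":0,"hand":1},{"dx":0,"dy":0,"dz":-4.1,"roll":0,"hand":1},{"dx":0,"dy":0,"dz":-4.1,"roll":0,"hand":1},{"dx":0,"dy":0,"dz":-4.1,"roll":0,"hand":1},{"dx":0,"dy":0,"dz":-4.1,"roll":0,"hand":1},{"dx":0,"dy":0,"dz":-4.1,"roll":0,"hand":1},{"dx":0,"dy":0,"dz":0,"roll":0,"hand":1},{"dx":0,"dy":0,"dz":0,"roll":0,"hand":1}]' ; python3 plan.py .481 .338 .21 96.5
```

```text
t: 9.73
ee_pos: [0.6625, 0.115, 0.0084]
orientation: [2.406, 2.019, 0.001]
contact_force: [0.2, 0.5, 0.5]
finger_gap: 0.36
grasp_force: 0.0
t: 10.57
ee_pos: [0.6633, 0.1152, 0.2978]
orientation: [2.405, 2.018, 0.006]
contact_force: [-0.2, -0.3, -1.3]
finger_gap: 0.006
grasp_force: 0.0
t 10.57 tcp [0.6633 0.1152 0.2978] yaw 80.0 gap 0.006 gf 0.0 F [-0.2 -0.3 -1.3] q6 0.31
 roll -16.5 then tool shift cm [ 24.19 -15.63   8.74]
```

Too high; fingers slid over the bevelled edges. Reopen and go lower.

```bash
python3 -m creep '[{"dx":0,"dy":0,"dz":4,"roll":0,"hand":0.23},{"dx":0,"dy":0,"dz":4,"roll":0,"hand":0.23},{"dx":0,"dy":0,"dz":4,"roll":0,"hand":0.23},{"dx":0,"dy":0,"dz":4,"roll":0,"hand":0.23},{"dx":0,"dy":0,"dz":4,"roll":0,"hand":0.23},{"dx":0,"dy":0,"dz":0,"roll":0,"hand":0.23},{"dx":0,"dy":0,"dz":0,"roll":0,"hand":0.23}]' 25; python3 plan.py .661 .115 .004 80; python3 look.py a4
```

```text
t: 11.15
ee_pos: [0.6602, 0.1147, 0.0925]
orientation: [-2.404, -2.018, 0.008]
contact_force: [0.7, -0.2, 0.8]
finger_gap: 0.489
grasp_force: 0.0
t 11.15 tcp [0.6602 0.1147 0.0925] yaw 80.0 gap 0.489 gf 0.0 F [ 0.7 -0.2  0.8] q6 0.31
 roll 0.0 then tool shift cm [0.06 0.12 8.85]
top [(np.int64(554), np.int64(-119), 'A', 2356, 'L', 84, 'an', 80), (np.int64(550), np.int64(1), 'A', 3783, 'L', 99, 'an', 73), (np.int64(663), np.int64(-1), 'A', 2053, 'L', 89, 'an', 75), (np.int64(661), np.int64(-128), 'A', 1866, 'L', 72, 'an', -86)]
scene [(np.int64(667), np.int64(-144), 'A', 1175, 'L', 55, 'an', 19), (np.int64(665), np.int64(120), 'A', 3719, 'L', 91, 'an', 80), (np.int64(556), np.int64(-1), 'A', 4119, 'L', 99, 'an', 72), (np.int64(552), np.int64(124), 'A', 4455, 'L', 103, 'an', 88)]
```

```bash
python3 -m creep '[{"dx":0,"dy":0,"dz":0,"roll":0,"hand":0.23},{"dx":0,"dy":0,"dz":0,"roll":0,"hand":0.23},{"dx":0,"dy":0,"dz":2,"roll":0,"hand":0.23},{"dx":0,"dy":0,"dz":3,"roll":0,"hand":0.23},{"dx":0,"dy":0,"dz":2.5,"roll":0,"hand":0.23},{"dx":0,"dy":0,"dz":1,"roll":0,"hand":0.23},{"dx":0,"dy":0,"dz":0.5,"roll":0,"hand":0.23},{"dx":0,"dy":0,"dz":0,"roll":0,"hand":0.23},{"dx":0,"dy":0,"dz":0,"roll":0,"hand":0.23}]' 25;  python3 -m creep '[{"dx":0,"dy":0,"dz":0,"roll":0,"hand":1},{"dx":0,"dy":0,"dz":0,"roll":0,"hand":1},{"dx":0,"dy":0,"dz":0,"roll":0,"hand":1},{"dx":0,"dy":0,"dz":0,"roll":0,"hand":1},{"dx":0,"dy":0,"dz":0,"roll":0,"hand":1},{"dx":0,"dy":0,"dz":0,"roll":0,"hand":1}]'
```

```text
t: 12.0
ee_pos: [0.6632, 0.1152, 0.0064]
orientation: [2.406, 2.019, 0.002]
contact_force: [-0.7, 0.3, 0.2]
finger_gap: 0.767
grasp_force: 0.0
t: 12.5
ee_pos: [0.6626, 0.1151, 0.0057]
orientation: [2.406, 2.019, 0.001]
contact_force: [-1.4, 0.3, 7.5]
finger_gap: 0.538
grasp_force: 25.0
```

```bash
python3 -m creep '[{"dx":0,"dy":0,"dz":-2,"roll":0,"hand":1},{"dx":0,"dy":0,"dz":-4.1,"roll":0,"hand":1},{"dx":0,"dy":0,"dz":-4.1,"roll":0,"hand":1},{"dx":0,"dy":0,"dz":-4.1,"roll":0,"hand":1},{"dx":0,"dy":0,"dz":-4.1,"roll":0,"hand":1},{"dx":0,"dy":0,"dz":-4.1,"roll":0,"hand":1},{"dx":0,"dy":0,"dz":-4.1,"roll":0,"hand":1},{"dx":0,"dy":0,"dz":-3.5,"roll":0,"hand":1},{"dx":0,"dy":0,"dz":0,"roll":-5.5,"hand":1},{"dx":0,"dy":0,"dz":0,"roll":-5.5,"hand":1},{"dx":0,"dy":0,"dz":0,"roll":-5.5,"hand":1},{"dx":0,"dy":0,"dz":0,"roll":0,"hand":1}]' ; python3 plan.py .481 .338 .21 96.5
```

```text
t: 13.5
ee_pos: [0.662, 0.115, 0.3062]
orientation: [2.086, 2.349, 0.0]
contact_force: [-0.6, 0.1, -0.2]
finger_gap: 0.54
grasp_force: 25.0
t 13.50 tcp [0.662  0.115  0.3062] yaw 96.8 gap 0.540 gf 25.0 F [-0.6  0.1 -0.2] q6 0.02
 roll 0.3 then tool shift cm [ 24.21 -15.46   9.61]
```

```bash
python3 -m creep '[{"dx":0,"dy":-3.87,"dz":0,"roll":0,"hand":1},{"dx":0,"dy":-3.87,"dz":0,"roll":0,"hand":1},{"dx":0,"dy":-3.87,"dz":0,"roll":0,"hand":1},{"dx":0,"dy":-3.87,"dz":0,"roll":0,"hand":1},{"dx":4.03,"dy":0,"dz":0,"roll":0,"hand":1},{"dx":4.03,"dy":0,"dz":0,"roll":0,"hand":1},{"dx":4.03,"dy":0,"dz":0,"roll":0,"hand":1},{"dx":4.03,"dy":0,"dz":0,"roll":0,"hand":1},{"dx":4.03,"dy":0,"dz":0,"roll":0,"hand":1},{"dx":4.03,"dy":0,"dz":0,"roll":0,"hand":1},{"dx":0,"dy":0,"dz":0,"roll":0,"hand":1},{"dx":0,"dy":0,"dz":0,"roll":0,"hand":1}]' ; python3 plan.py .481 .338 .21 96.5
```

```text
t: 14.5
ee_pos: [0.4804, 0.3392, 0.3056]
orientation: [-2.092, -2.344, 0.001]
contact_force: [1.0, -0.3, -1.2]
finger_gap: 0.541
grasp_force: 25.0
t 14.50 tcp [0.4804 0.3392 0.3056] yaw 96.5 gap 0.541 gf 25.0 F [ 1.  -0.3 -1.2] q6 0.46
 roll 0.0 then tool shift cm [-0.12  0.05  9.56]
```

```bash
python3 -m creep '[{"dx":0,"dy":0,"dz":3.2,"roll":0,"hand":1},{"dx":0,"dy":0,"dz":3.2,"roll":0,"hand":1},{"dx":0,"dy":0,"dz":3,"roll":0,"hand":1},{"dx":0,"dy":0,"dz":0,"roll":0,"hand":1},{"dx":0,"dy":0,"dz":0,"roll":0,"hand":0.28},{"dx":0,"dy":0,"dz":0,"roll":0,"hand":0.28},{"dx":0,"dy":0,"dz":0,"roll":0,"hand":0.28},{"dx":0,"dy":0,"dz":0,"roll":0,"hand":0.28}]' | sed -n '2p;5p'; python3 -m creep '[{"dx":0,"dy":0,"dz":-3,"roll":0,"hand":0.28},{"dx":0,"dy":0,"dz":-3,"roll":0,"hand":0.28},{"dx":0,"dy":0,"dz":-2,"roll":0,"hand":0.23},{"dx":0,"dy":0,"dz":0,"roll":3.2,"hand":0.23},{"dx":0,"dy":0,"dz":0,"roll":3.3,"hand":0.23}]'|head -2;  python3 plan.py .6635 -.123 .1 90
python3 look.py a5
```

```text
ee_pos: [0.4819, 0.338, 0.2139]
finger_gap: 0.721
t: 15.58
ee_pos: [0.4819, 0.3382, 0.295]
t 15.58 tcp [0.4819 0.3382 0.295 ] yaw 89.9 gap 0.767 gf 0.0 F [-0.3 -0.4  0.2] q6 0.57
 roll -0.1 then tool shift cm [-46.17  18.08  19.46]
top [(np.int64(550), np.int64(0), 'A', 4197, 'L', 99, 'an', 73), (np.int64(555), np.int64(-122), 'A', 4050, 'L', 99, 'an', 79), (np.int64(661), np.int64(-130), 'A', 2980, 'L', 71, 'an', 90), (np.int64(664), np.int64(-1), 'A', 4534, 'L', 100, 'an', 75)]
scene [(np.int64(667), np.int64(-129), 'A', 2881, 'L', 71, 'an', -90), (np.int64(670), np.int64(-3), 'A', 4475, 'L', 99, 'an', 74), (np.int64(560), np.int64(-124), 'A', 4005, 'L', 98, 'an', 79), (np.int64(555), np.int64(-1), 'A', 4345, 'L', 99, 'an', 73), (np.int64(569), np.int64(281), 'A', 2495, 'L', 88, 'an', -48)]
```

View pics/a5.png

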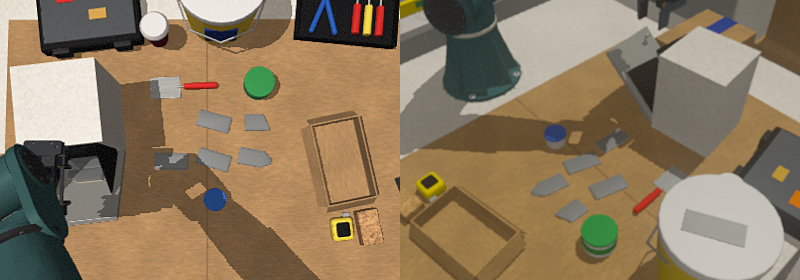

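odd1 is gone from the worktop and pieces show in the bin at (95,185) in the top half. Next: odd3.

```bash
python3 -m creep '[{"dx":-3.85,"dy":0,"dz":0,"roll":0,"hand":0.23},{"dx":-3.85,"dy":0,"dz":0,"roll":0,"hand":0.23},{"dx":-3.85,"dy":0,"dz":0,"roll":0,"hand":0.23},{"dx":-3.85,"dy":0,"dz":0,"roll":0,"hand":0.23},{"dx":-3.85,"dy":0,"dz":0,"roll":0,"hand":0.23},{"dx":-3.85,"dy":0,"dz":0,"roll":0,"hand":0.23},{"dx":-3.85,"dy":0,"dz":0,"roll":0,"hand":0.23},{"dx":-3.85,"dy":0,"dz":0,"roll":0,"hand":0.23},{"dx":-3.85,"dy":0,"dz":0,"roll":0,"hand":0.23},{"dx":-3.85,"dy":0,"dz":0,"roll":0,"hand":0.23},{"dx":-3.85,"dy":0,"dz":0,"roll":0,"hand":0.23},{"dx":-3.85,"dy":0,"dz":0,"roll":0,"hand":0.23}]' |head -2; python3 -m creep '[{"dx":0,"dy":3.62,"dz":0,"roll":0,"hand":0.23},{"dx":0,"dy":3.62,"dz":0,"roll":0,"hand":0.23},{"dx":0,"dy":3.62,"dz":0,"roll":0,"hand":0.23},{"dx":0,"dy":3.62,"dz":0,"roll":0,"hand":0.23},{"dx":0,"dy":3.62,"dz":0,"roll":0,"hand":0.23},{"dx":0,"dy":0,"dz":3.9,"roll":0,"hand":0.23},{"dx":0,"dy":0,"dz":3.9,"roll":0,"hand":0.23},{"dx":0,"dy":0,"dz":3.9,"roll":0,"hand":0.23},{"dx":0,"dy":0,"dz":3.9,"roll":0,"hand":0.23},{"dx":0,"dy":0,"dz":3.9,"roll":0,"hand":0.23},{"dx":0,"dy":0,"dz":0,"roll":0,"hand":0.23},{"dx":0,"dy":0,"dz":0,"roll":0,"hand":0.23}]'|head -2; python3 plan.py .6635 -.123 .004 90; python3 look.py a6
```

```text
t: 16.68
ee_pos: [0.4808, -0.1263, 0.2926]
t: 17.68
ee_pos: [0.6613, -0.1241, 0.0962]
t 17.68 tcp [ 0.6613 -0.1241  0.0962] yaw 90.1 gap 0.767 gf 0.0 F [ 1.  -0.5 -0.2] q6 -0.22
 roll 0.1 then tool shift cm [0.1  0.25 9.22]
top [(np.int64(545), np.int64(126), 'A', 4478, 'L', 101, 'an', 90), (np.int64(550), np.int64(2), 'A', 4364, 'L', 97, 'an', 73), (np.int64(664), np.int64(-1), 'A', 4534, 'L', 100, 'an', 75)]
scene [(np.int64(667), np.int64(-129), 'A', 2860, 'L', 71, 'an', -90), (np.int64(561), np.int64(-123), 'A', 3454, 'L', 99, 'an', 79), (np.int64(670), np.int64(-3), 'A', 4203, 'L', 99, 'an', 75), (np.int64(552), np.int64(124), 'A', 4488, 'L', 101, 'an', 88), (np.int64(567), np.int64(278), 'A', 2829, 'L', 88, 'an', -48)]
```

Go down 9.3 cm, grip, lift, and roll back to 96.5.

```bash
python3 -m creep '[{"dx":0.1,"dy":0.2,"dz":3,"roll":0,"hand":0.23},{"dx":0,"dy":0,"dz":3,"roll":0,"hand":0.23},{"dx":0,"dy":0,"dz":2,"roll":0,"hand":0.23},{"dx":0,"dy":0,"dz":1.3,"roll":0,"hand":0.23},{"dx":0,"dy":0,"dz":0,"roll":0,"hand":0.23},{"dx":0,"dy":0,"dz":0,"roll":0,"hand":0.23},{"dx":0,"dy":0,"dz":0,"roll":0,"hand":1},{"dx":0,"dy":0,"dz":0,"roll":0,"hand":1},{"dx":0,"dy":0,"dz":0,"roll":0,"hand":1},{"dx":0,"dy":0,"dz":0,"roll":0,"hand":1},{"dx":0,"dy":0,"dz":0,"roll":0,"hand":1},{"dx":0,"dy":0,"dz":0,"roll":0,"hand":1}]' 25; python3 -m creep '[{"dx":0,"dy":0,"dz":-2,"roll":0,"hand":1},{"dx":0,"dy":0,"dz":-4.1,"roll":0,"hand":1},{"dx":0,"dy":0,"dz":-4.1,"roll":0,"hand":1},{"dx":0,"dy":0,"dz":-4.1,"roll":0,"hand":1},{"dx":0,"dy":0,"dz":-4.1,"roll":0,"hand":1},{"dx":0,"dy":0,"dz":-4.1,"roll":0,"hand":1},{"dx":0,"dy":0,"dz":-4.1,"roll":0,"hand":1},{"dx":0,"dy":0,"dz":-3.5,"roll":0,"hand":1},{"dx":0,"dy":0,"dz":0,"roll":-3.2,"hand":1},{"dx":0,"dy":0,"dz":0,"roll":-3.2,"hand":1},{"dx":0,"dy":0,"dz":0,"roll":0,"hand":1}]' ; python3 plan.py .481 .338 .21 96.5
```

```text
t: 18.78
ee_pos: [0.6648, -0.1234, 0.0051]
orientation: [2.22, 2.221, 0.001]
contact_force: [-2.9, -0.4, 9.4]
finger_gap: 0.539
grasp_force: 25.0
t: 19.7
ee_pos: [0.6641, -0.1233, 0.306]
orientation: [2.09, 2.344, 0.001]
contact_force: [-0.6, -0.4, -1.6]
finger_gap: 0.543
grasp_force: 25.0
t 19.70 tcp [ 0.6641 -0.1233  0.306 ] yaw 96.6 gap 0.543 gf 25.0 F [-0.6 -0.4 -1.6] q6 -0.33
 roll 0.1 then tool shift cm [ 47.91 -12.98   9.56]
```

```bash
python3 -m creep '[{"dx":3.99,"dy":-1.08,"dz":0,"roll":0,"hand":1},{"dx":3.99,"dy":-1.08,"dz":0,"roll":0,"hand":1},{"dx":3.99,"dy":-1.08,"dz":0,"roll":0,"hand":1},{"dx":3.99,"dy":-1.08,"dz":0,"roll":0,"hand":1},{"dx":3.99,"dy":-1.08,"dz":0,"roll":0,"hand":1},{"dx":3.99,"dy":-1.08,"dz":0,"roll":0,"hand":1},{"dx":3.99,"dy":-1.08,"dz":0,"roll":0,"hand":1},{"dx":3.99,"dy":-1.08,"dz":0,"roll":0,"hand":1},{"dx":3.99,"dy":-1.08,"dz":0,"roll":0,"hand":1},{"dx":3.99,"dy":-1.08,"dz":0,"roll":0,"hand":1},{"dx":3.99,"dy":-1.08,"dz":0,"roll":0,"hand":1},{"dx":3.99,"dy":-1.08,"dz":0,"roll":0,"hand":1}]' |tail -2; python3 -m creep '[{"dx":0,"dy":0,"dz":0,"roll":0,"hand":1},{"dx":0,"dy":0,"dz":0,"roll":0,"hand":1}]' | sed -n '5p'; python3 plan.py .481 .338 .21 96.5
```

```text
finger_gap: 0.542
grasp_force: 25.0
finger_gap: 0.545
t 20.87 tcp [0.4807 0.3396 0.3046] yaw 96.5 gap 0.545 gf 25.0 F [ 0.2 -0.7 -0.5] q6 0.46
 roll -0.0 then tool shift cm [-0.15  0.02  9.46]
```

Release, rise, and roll to 79 for odd2.

```bash
python3 -m creep '[{"dx":0,"dy":0,"dz":3.2,"roll":0,"hand":1},{"dx":0,"dy":0,"dz":3.2,"roll":0,"hand":1},{"dx":0,"dy":0,"dz":3,"roll":0,"hand":1},{"dx":0,"dy":0,"dz":0,"roll":0,"hand":1},{"dx":0,"dy":0,"dz":0,"roll":0,"hand":0.28},{"dx":0,"dy":0,"dz":0,"roll":0,"hand":0.28},{"dx":0,"dy":0,"dz":0,"roll":0,"hand":0.28},{"dx":0,"dy":0,"dz":0,"roll":0,"hand":0.28}]' | sed -n '2p;5p'; python3 -m creep '[{"dx":0,"dy":0,"dz":-3,"roll":0,"hand":0.28},{"dx":0,"dy":0,"dz":-3,"roll":0,"hand":0.28},{"dx":0,"dy":0,"dz":-2,"roll":0,"hand":0.23},{"dx":0,"dy":0,"dz":0,"roll":5.8,"hand":0.23},{"dx":0,"dy":0,"dz":0,"roll":5.8,"hand":0.23},{"dx":0,"dy":0,"dz":0,"roll":5.8,"hand":0.23}]'|head -2;  python3 plan.py .559 -.113 .1 79
python3 look.py a7
```

```text
ee_pos: [0.4828, 0.3384, 0.2129]
finger_gap: 0.722
t: 22.03
ee_pos: [0.4823, 0.3383, 0.2928]
t 22.03 tcp [0.4823 0.3383 0.2928] yaw 78.7 gap 0.772 gf 0.0 F [-0.1  0.7  0.2] q6 0.77
 roll -0.3 then tool shift cm [-42.87  16.11  19.23]
top [(np.int64(550), np.int64(0), 'A', 4210, 'L', 99, 'an', 73), (np.int64(555), np.int64(-122), 'A', 4076, 'L', 99, 'an', 79), (np.int64(664), np.int64(-1), 'A', 4534, 'L', 100, 'an', 75)]
scene [(np.int64(670), np.int64(-3), 'A', 4467, 'L', 99, 'an', 75), (np.int64(560), np.int64(-124), 'A', 3968, 'L', 98, 'an', 79), (np.int64(555), np.int64(-1), 'A', 4357, 'L', 100, 'an', 73), (np.int64(569), np.int64(281), 'A', 2450, 'L', 88, 'an', -48)]
```

```bash
python3 -m creep '[{"dx":-3.57,"dy":1.34,"dz":0,"roll":0,"hand":0.23},{"dx":-3.57,"dy":1.34,"dz":0,"roll":0,"hand":0.23},{"dx":-3.57,"dy":1.34,"dz":0,"roll":0,"hand":0.23},{"dx":-3.57,"dy":1.34,"dz":0,"roll":0,"hand":0.23},{"dx":-3.57,"dy":1.34,"dz":0,"roll":0,"hand":0.23},{"dx":-3.57,"dy":1.34,"dz":0,"roll":0,"hand":0.23},{"dx":-3.57,"dy":1.34,"dz":0,"roll":0,"hand":0.23},{"dx":-3.57,"dy":1.34,"dz":0,"roll":0,"hand":0.23},{"dx":-3.57,"dy":1.34,"dz":0,"roll":0,"hand":0.23},{"dx":-3.57,"dy":1.34,"dz":0,"roll":0,"hand":0.23},{"dx":-3.57,"dy":1.34,"dz":0,"roll":0,"hand":0.23},{"dx":-3.57,"dy":1.34,"dz":0,"roll":0,"hand":0.23}]' |head -2; python3 -m creep '[{"dx":0,"dy":0,"dz":3.9,"roll":0,"hand":0.23},{"dx":0,"dy":0,"dz":3.9,"roll":0,"hand":0.23},{"dx":0,"dy":0,"dz":3.9,"roll":0,"hand":0.23},{"dx":0,"dy":0,"dz":3.9,"roll":0,"hand":0.23},{"dx":0,"dy":0,"dz":3.9,"roll":0,"hand":0.23},{"dx":0,"dy":0,"dz":0,"roll":0,"hand":0.23},{"dx":0,"dy":0,"dz":0,"roll":0,"hand":0.23}]'|head -2; python3 plan.py .559 -.113 .004 79; python3 look.py a8
```

```text
t: 23.13
ee_pos: [0.5582, -0.1152, 0.2918]
t: 23.72
ee_pos: [0.5573, -0.113, 0.0955]
t 23.72 tcp [ 0.5573 -0.113   0.0955] yaw 79.1 gap 0.771 gf 0.0 F [0.  0.4 0.9] q6 -0.05
 roll 0.1 then tool shift cm [0.03 0.19 9.15]
top [(np.int64(545), np.int64(126), 'A', 4487, 'L', 101, 'an', 90), (np.int64(550), np.int64(1), 'A', 4517, 'L', 100, 'an', 73), (np.int64(664), np.int64(-1), 'A', 4534, 'L', 100, 'an', 75)]
scene [(np.int64(670), np.int64(-3), 'A', 4494, 'L', 99, 'an', 74), (np.int64(560), np.int64(-124), 'A', 3990, 'L', 98, 'an', 80), (np.int64(555), np.int64(-1), 'A', 4493, 'L', 99, 'an', 72), (np.int64(552), np.int64(124), 'A', 4507, 'L', 102, 'an', 88), (np.int64(567), np.int64(278), 'A', 2778, 'L', 88, 'an', -48)]
```

```bash
python3 -m creep '[{"dx":0,"dy":0.2,"dz":3,"roll":0,"hand":0.23},{"dx":0,"dy":0,"dz":3,"roll":0,"hand":0.23},{"dx":0,"dy":0,"dz":2,"roll":0,"hand":0.23},{"dx":0,"dy":0,"dz":1.25,"roll":0,"hand":0.23},{"dx":0,"dy":0,"dz":0,"roll":0,"hand":0.23},{"dx":0,"dy":0,"dz":0,"roll":0,"hand":0.23},{"dx":0,"dy":0,"dz":0,"roll":0,"hand":1},{"dx":0,"dy":0,"dz":0,"roll":0,"hand":1},{"dx":0,"dy":0,"dz":0,"roll":0,"hand":1},{"dx":0,"dy":0,"dz":0,"roll":0,"hand":1},{"dx":0,"dy":0,"dz":0,"roll":0,"hand":1},{"dx":0,"dy":0,"dz":0,"roll":0,"hand":1}]' 25; python3 -m creep '[{"dx":0,"dy":0,"dz":-2,"roll":0,"hand":1},{"dx":0,"dy":0,"dz":-4.1,"roll":0,"hand":1},{"dx":0,"dy":0,"dz":-4.1,"roll":0,"hand":1},{"dx":0,"dy":0,"dz":-4.1,"roll":0,"hand":1},{"dx":0,"dy":0,"dz":-4.1,"roll":0,"hand":1},{"dx":0,"dy":0,"dz":-4.1,"roll":0,"hand":1},{"dx":0,"dy":0,"dz":-4.1,"roll":0,"hand":1},{"dx":0,"dy":0,"dz":-3.5,"roll":0,"hand":1},{"dx":0,"dy":0,"dz":0,"roll":-5.8,"hand":1},{"dx":0,"dy":0,"dz":0,"roll":-5.8,"hand":1},{"dx":0,"dy":0,"dz":0,"roll":-5.8,"hand":1},{"dx":0,"dy":0,"dz":0,"roll":0,"hand":1}]' ; python3 plan.py .480 .348 .21 96.5
```

```text
t: 24.82
ee_pos: [0.5606, -0.1137, 0.0044]
orientation: [2.423, 1.998, 0.001]
contact_force: [-2.7, 0.1, 11.3]
finger_gap: 0.545
grasp_force: 25.0
t: 25.82
ee_pos: [0.5598, -0.1135, 0.3049]
orientation: [2.088, 2.347, 0.0]
contact_force: [-0.9, -1.2, -0.9]
finger_gap: 0.547
grasp_force: 25.0
t 25.82 tcp [ 0.5598 -0.1135  0.3049] yaw 96.7 gap 0.547 gf 25.0 F [-0.9 -1.2 -0.9] q6 -0.36
 roll 0.2 then tool shift cm [46.76 -2.71  9.48]
```

```bash
python3 -m creep '[{"dx":3.9,"dy":-0.22,"dz":0,"roll":0,"hand":1},{"dx":3.9,"dy":-0.22,"dz":0,"roll":0,"hand":1},{"dx":3.9,"dy":-0.22,"dz":0,"roll":0,"hand":1},{"dx":3.9,"dy":-0.22,"dz":0,"roll":0,"hand":1},{"dx":3.9,"dy":-0.22,"dz":0,"roll":0,"hand":1},{"dx":3.9,"dy":-0.22,"dz":0,"roll":0,"hand":1},{"dx":3.9,"dy":-0.22,"dz":0,"roll":0,"hand":1},{"dx":3.9,"dy":-0.22,"dz":0,"roll":0,"hand":1},{"dx":3.9,"dy":-0.22,"dz":0,"roll":0,"hand":1},{"dx":3.9,"dy":-0.22,"dz":0,"roll":0,"hand":1},{"dx":3.9,"dy":-0.22,"dz":0,"roll":0,"hand":1},{"dx":3.9,"dy":-0.22,"dz":0,"roll":0,"hand":1}]' |tail -2; python3 -m creep '[{"dx":0,"dy":0,"dz":0,"roll":0,"hand":1},{"dx":0,"dy":0,"dz":0,"roll":0,"hand":1}]' | sed -n '5p'; python3 plan.py .480 .348 .21 96.5
```

```text
finger_gap: 0.545
grasp_force: 25.0
finger_gap: 0.542
t 26.98 tcp [0.4808 0.35   0.3042] yaw 96.4 gap 0.542 gf 25.0 F [-0.2 -1.4 -1.1] q6 0.48
 roll -0.1 then tool shift cm [-0.19 -0.1   9.42]
```

```bash
python3 -m creep '[{"dx":0,"dy":0,"dz":3.2,"roll":0,"hand":1},{"dx":0,"dy":0,"dz":3.2,"roll":0,"hand":1},{"dx":0,"dy":0,"dz":3,"roll":0,"hand":1},{"dx":0,"dy":0,"dz":0,"roll":0,"hand":1},{"dx":0,"dy":0,"dz":0,"roll":0,"hand":0.28},{"dx":0,"dy":0,"dz":0,"roll":0,"hand":0.28},{"dx":0,"dy":0,"dz":0,"roll":0,"hand":0.28},{"dx":0,"dy":0,"dz":0,"roll":0,"hand":0.28}]' | sed -n '2p;5p'; python3 -m creep '[{"dx":0,"dy":0,"dz":-3,"roll":0,"hand":0.28},{"dx":0,"dy":0,"dz":-3,"roll":0,"hand":0.28},{"dx":0,"dy":0,"dz":-2,"roll":0,"hand":0.23},{"dx":-4,"dy":0,"dz":0,"roll":0,"hand":0.23},{"dx":-4,"dy":0,"dz":0,"roll":0,"hand":0.23},{"dx":-4,"dy":0,"dz":0,"roll":0,"hand":0.23},{"dx":-4,"dy":0,"dz":0,"roll":0,"hand":0.23},{"dx":-4,"dy":0,"dz":0,"roll":0,"hand":0.23},{"dx":-4,"dy":0,"dz":0,"roll":0,"hand":0.23},{"dx":-4,"dy":0,"dz":0,"roll":0,"hand":0.23},{"dx":0,"dy":0,"dz":0,"roll":0,"hand":0.23}]'|head -2; python3 look.py a9
python3 - <<'E'
from h import *
im=[]
for n,(x0,y0,x1,y1) in(("top",(75,115,215,295)),("scene",(290,100,460,260))):
    c=eyes.read_camera(n);im.append(cv2.resize(c["image"][y0:y1,x0:x1,::-1],(390,500),interpolation=cv2.INTER_CUBIC))
cv2.imwrite("pics/bin.png",np.hstack(im))
c=eyes.read_camera("top");P=deproj(c);x,y,z=P.reshape(-1,3).T
m=(z>.185)&(z<.23)&(x>.36)&(x<.46)&(y>.25)&(y<.43)
p=P.reshape(-1,3)[m];u=np.array([.9936,.113]);ux=(p[:,:2]-[.571,.3587])@u
for q in np.arange(-.2,-.12,.006):
    k=(ux>q)&(ux<q+.006); print(round(q,3),k.sum(),np.median(p[k,2]).round(4) if k.any() else "", p[k,2].max().round(3) if k.any() else "")
E
```

```text
ee_pos: [0.4825, 0.349, 0.2124]
finger_gap: 0.717
t: 28.57
ee_pos: [0.5135, 0.0654, 0.2918]
top [(np.int64(544), np.int64(-20), 'A', 2164, 'L', 57, 'an', 73), (np.int64(664), np.int64(-1), 'A', 4525, 'L', 100, 'an', 75)]
scene [(np.int64(670), np.int64(-3), 'A', 4466, 'L', 99, 'an', 75), (np.int64(556), np.int64(-1), 'A', 4379, 'L', 99, 'an', 73), (np.int64(552), np.int64(124), 'A', 4508, 'L', 102, 'an', 88), (np.int64(567), np.int64(278), 'A', 2807, 'L', 88, 'an', -48)]
-0.2 75 0.1874 0.19
-0.194 161 0.1917 0.199
-0.188 187 0.1927 0.197
-0.182 141 0.1881 0.195
-0.176 18 0.1857 0.188
-0.17 0  
-0.164 13 0.1933 0.198
-0.158 24 0.1953 0.2
-0.152 1 0.1872 0.187
-0.146 0  
-0.14 0  
-0.134 0  
-0.128 0  
-0.122 0
```

View pics/bin.png

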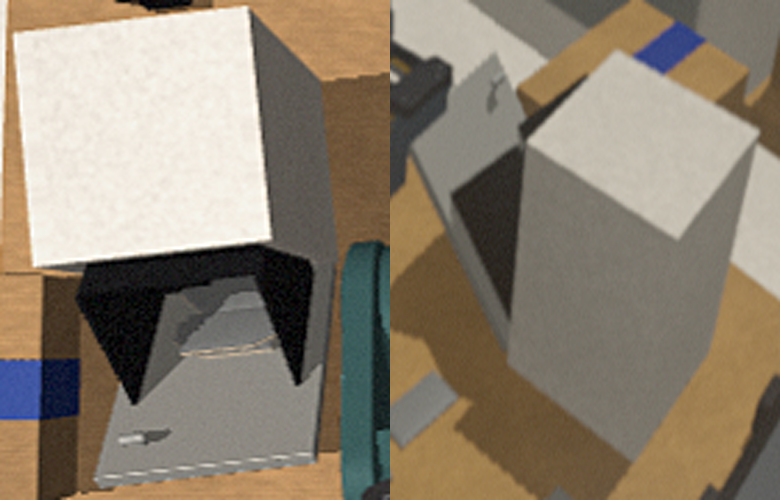

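Bin close-up: the broken tiles lie inside the bin (left half about (225,320)), with nothing left hanging on the rim. Now to close the door by pushing its rim.

```bash
python3 plan.py .352 .334 .29 96.5
```

```text
t 28.82 tcp [0.5129 0.0713 0.2909] yaw 96.5 gap 0.770 gf 0.0 F [-0.3  0.3  0.1] q6 -0.02
 roll -0.0 then tool shift cm [ 27.93 -13.01   0.09]
```

```bash
python3 -m creep '[{"dx":3.49,"dy":-1.63,"dz":0,"roll":0,"hand":1},{"dx":3.49,"dy":-1.63,"dz":0,"roll":0,"hand":1},{"dx":3.49,"dy":-1.63,"dz":0,"roll":0,"hand":1},{"dx":3.49,"dy":-1.63,"dz":0,"roll":0,"hand":1},{"dx":3.49,"dy":-1.63,"dz":0,"roll":0,"hand":1},{"dx":3.49,"dy":-1.63,"dz":0,"roll":0,"hand":1},{"dx":3.49,"dy":-1.63,"dz":0,"roll":0,"hand":1},{"dx":3.49,"dy":-1.63,"dz":0,"roll":0,"hand":1},{"dx":0,"dy":0,"dz":0,"roll":0,"hand":1},{"dx":0,"dy":0,"dz":0,"roll":0,"hand":1}]' 10|head -2; python3 plan.py .352 .334 .168 96.5
```

```text
t: 29.65
ee_pos: [0.3503, 0.3354, 0.2906]
t 29.65 tcp [0.3503 0.3354 0.2906] yaw 96.7 gap 0.069 gf 0.0 F [ 0.2 -0.3  0.6] q6 0.60
 roll 0.2 then tool shift cm [-0.16  0.15 12.26]
```

```bash
python3 -m creep '[{"dx":0,"dy":0,"dz":3.1,"roll":0,"hand":1},{"dx":0,"dy":0,"dz":3.1,"roll":0,"hand":1},{"dx":0,"dy":0,"dz":3,"roll":0,"hand":1},{"dx":0,"dy":0,"dz":3,"roll":0,"hand":1},{"dx":0,"dy":0,"dz":0,"roll":0,"hand":1},{"dx":0,"dy":0.7,"dz":0,"roll":0,"hand":1},{"dx":0,"dy":0.8,"dz":0,"roll":0,"hand":1}]' |sed -n '1,2p;4p'; python3 -m creep '[{"dx":0,"dy":0.9,"dz":-0.85,"roll":0,"hand":1},{"dx":0,"dy":0.9,"dz":-0.85,"roll":0,"hand":1},{"dx":0,"dy":0.95,"dz":-0.75,"roll":0,"hand":1},{"dx":0,"dy":0.95,"dz":-0.75,"roll":0,"hand":1},{"dx":0,"dy":1.05,"dz":-0.7,"roll":0,"hand":1},{"dx":0,"dy":1.05,"dz":-0.7,"roll":0,"hand":1},{"dx":0,"dy":0,"dz":0,"roll":0,"hand":1}]'; python3 look.py b1
```

```text
t: 30.23
ee_pos: [0.3675, 0.3352, 0.17]
contact_force: [-51.6, -9.7, 45.0]
t: 30.82
ee_pos: [0.428, 0.3426, 0.2188]
orientation: [2.094, 2.341, 0.009]
contact_force: [0.2, 0.5, 1.0]
finger_gap: 0.007
grasp_force: 0.0
top [(np.int64(545), np.int64(124), 'A', 4421, 'L', 98, 'an', 90), (np.int64(550), np.int64(1), 'A', 4508, 'L', 100, 'an', 73), (np.int64(664), np.int64(-1), 'A', 4534, 'L', 100, 'an', 75)]
scene [(np.int64(670), np.int64(-3), 'A', 4466, 'L', 99, 'an', 75), (np.int64(556), np.int64(-1), 'A', 4446, 'L', 99, 'an', 73), (np.int64(551), np.int64(124), 'A', 4483, 'L', 100, 'an', 88), (np.int64(571), np.int64(283), 'A', 2358, 'L', 88, 'an', -48)]
```

View pics/b1.png

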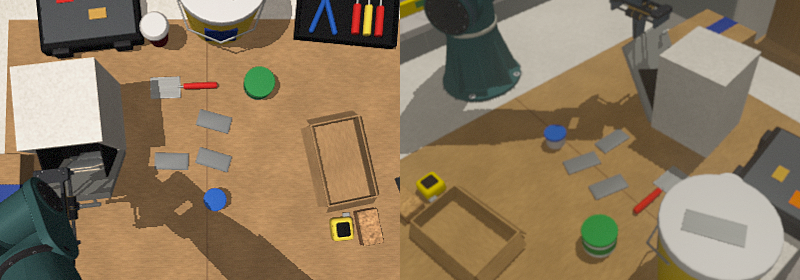

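The door is partly shut under the fingers (scene half about (640,60)), and the tiles are undisturbed. Continue more slowly.

```bash
python3 -m creep '[{"dx":0,"dy":0.6,"dz":-0.25,"roll":0,"hand":1},{"dx":0,"dy":0.6,"dz":-0.25,"roll":0,"hand":1},{"dx":0,"dy":0.6,"dz":-0.25,"roll":0,"hand":1},{"dx":0,"dy":0.7,"dz":-0.3,"roll":0,"hand":1},{"dx":0,"dy":0.7,"dz":-0.3,"roll":0,"hand":1},{"dx":0,"dy":0.7,"dz":-0.3,"roll":0,"hand":1},{"dx":0,"dy":0.7,"dz":-0.25,"roll":0,"hand":1},{"dx":0,"dy":0.7,"dz":-0.25,"roll":0,"hand":1},{"dx":0,"dy":0.7,"dz":-0.2,"roll":0,"hand":1}]' |sed -n '1,2p;4p';python3 -m creep '[{"dx":0,"dy":0.6,"dz":-0.2,"roll":0,"hand":1},{"dx":0,"dy":0.6,"dz":-0.1,"roll":0,"hand":1},{"dx":0,"dy":0.6,"dz":-0.1,"roll":0,"hand":1},{"dx":0,"dy":0.3,"dz":0,"roll":0,"hand":1},{"dx":0,"dy":0,"dz":0,"roll":0,"hand":1}]' |sed -n '1,2p;4p'; python3 - <<'E'
from h import *
s=observe();u=np.array([.9936,.113]);print("ux",(s["ee_pos"][:2]-[.571,.3587])@u, s["contact_force"])
E
```

```text
t: 31.67
ee_pos: [0.485, 0.3482, 0.2381]
contact_force: [-1.9, 1.1, 0.4]
t: 32.08
ee_pos: [0.5057, 0.3505, 0.2419]
contact_force: [-0.4, -0.2, -0.4]
ux -0.06577618005356867 [-0.3755534  -0.17929866 -0.42805945]
```

```bash
python3 -m creep '[{"dx":0,"dy":0.4,"dz":-0.1,"roll":0,"hand":1},{"dx":0,"dy":0.4,"dz":-0.1,"roll":0,"hand":1},{"dx":0,"dy":0.4,"dz":-0.1,"roll":0,"hand":1},{"dx":0,"dy":0.4,"dz":0,"roll":0,"hand":1},{"dx":0,"dy":0.4,"dz":0,"roll":0,"hand":1}]' |sed -n '1,2p;4p';python3 -m creep '[{"dx":0,"dy":0.3,"dz":0,"roll":0,"hand":1},{"dx":0,"dy":0.3,"dz":0,"roll":0,"hand":1}]' |sed -n '2p;4p';python3 -m creep '[{"dx":0,"dy":0.3,"dz":0,"roll":0,"hand":1},{"dx":0,"dy":0.3,"dz":0,"roll":0,"hand":1}]' |sed -n '2p;4p'; python3 -m creep '[{"dx":0,"dy":0.2,"dz":0,"roll":0,"hand":1},{"dx":0,"dy":0,"dz":0,"roll":0,"hand":1}]' |sed -n '2p;4p'
```

```text
t: 32.5
ee_pos: [0.525, 0.3527, 0.2452]
contact_force: [-9.5, -0.6, 8.2]
ee_pos: [0.5311, 0.3535, 0.2453]
contact_force: [-2.3, 0.3, 2.4]
ee_pos: [0.5373, 0.3541, 0.2449]
contact_force: [0.5, 0.2, 0.0]
ee_pos: [0.5393, 0.3543, 0.2448]
contact_force: [-0.0, 0.4, 0.5]
```

```bash
for i in 1; do python3 -m creep '[{"dx":0,"dy":0.2,"dz":0,"roll":0,"hand":1},{"dx":0,"dy":0.2,"dz":0,"roll":0,"hand":1},{"dx":0,"dy":0,"dz":0,"roll":0,"hand":1}]' |sed -n '2p;4p'; done; python3 -m creep '[{"dx":0,"dy":0.2,"dz":0,"roll":0,"hand":1},{"dx":0,"dy":0.15,"dz":0,"roll":0,"hand":1},{"dx":0,"dy":0,"dz":0,"roll":0,"hand":1}]' |sed -n '2p;4p';
```

```text
ee_pos: [0.5425, 0.3546, 0.245]
contact_force: [-3.7, -1.6, 3.3]
ee_pos: [0.5428, 0.3546, 0.2449]
contact_force: [-32.1, -6.0, 20.8]
```

```bash
python3 -m creep '[{"dx":0,"dy":-1,"dz":0,"roll":0,"hand":1},{"dx":0,"dy":-3,"dz":0,"roll":0,"hand":1},{"dx":0,"dy":-3,"dz":-1,"roll":0,"hand":0.23},{"dx":-3.5,"dy":0,"dz":-2,"roll":3.7,"hand":0.23},{"dx":-3.5,"dy":0,"dz":-2,"roll":3.7,"hand":0.23},{"dx":-3.5,"dy":0,"dz":0,"roll":0,"hand":0.23},{"dx":-3.5,"dy":0,"dz":0,"roll":0,"hand":0.23},{"dx":-3.5,"dy":0,"dz":0,"roll":0,"hand":0.23},{"dx":0,"dy":0,"dz":0,"roll":0,"hand":0.23}]'|head -2
python3 look.py b2; python3 plan.py .548 .124 .1 89
python3 - <<'E'
from h import *
c=eyes.read_camera("top");im=[cv2.resize(c["image"][100:290,70:230,::-1],(400,475),interpolation=cv2.INTER_CUBIC)]
P=deproj(c).reshape(-1,3);x,y,z=P.T
for lo,hi in((.255,.262),(.262,.28)):
    m=(z>lo)&(z<hi)&(x>.4)&(x<.8)&(y>.2)&(y<.5);print(len(P[m]),cv2.minAreaRect((P[m][:,:2]*1e3).astype(np.float32)))
p=P[(z>.25)&(z<.29)&(x>.4)&(y>.3)&(y<.4)&(x<.8)];ux=(p[:,:2]-[.571,.3587])@[.9936,.113];print("min ux",np.percentile(ux,[0,1,2]).round(3))
c=eyes.read_camera("scene");im.append(cv2.resize(c["image"][100:260,290:460,::-1],(390,475),interpolation=cv2.INTER_CUBIC))
cv2.imwrite("pics/bin2.png",np.hstack(im))
E
```

```text
t: 34.25
ee_pos: [0.4801, 0.1685, 0.2951]
top [(np.int64(545), np.int64(124), 'A', 4443, 'L', 98, 'an', 90), (np.int64(664), np.int64(-1), 'A', 4534, 'L', 100, 'an', 75)]
scene [(np.int64(670), np.int64(-3), 'A', 4466, 'L', 99, 'an', 74), (np.int64(552), np.int64(123), 'A', 4389, 'L', 99, 'an', 88), (np.int64(574), np.int64(285), 'A', 2231, 'L', 88, 'an', -48)]
t 34.35 tcp [0.4807 0.1717 0.2952] yaw 88.9 gap 0.572 gf 0.0 F [ 0.9 -0.5  0.4] q6 0.32
 roll -0.1 then tool shift cm [-4.65  6.8  19.53]
120 ((660.0221557617188, 363.71868896484375), (217.79335021972656, 192.21746826171875), 6.435822010040283)
7877 ((660.1561889648438, 369.1969909667969), (219.2643585205078, 202.60899353027344), 6.439300060272217)
min ux [-0.02  -0.019 -0.017]
```

View pics/bin2.png

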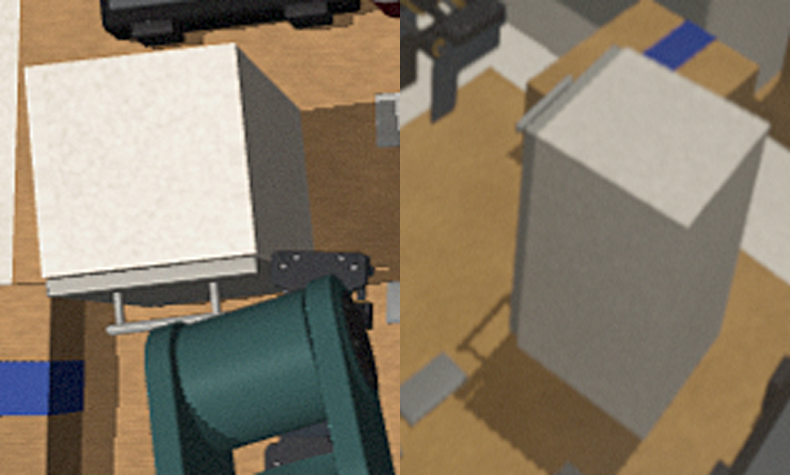

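The door is flush with the carcass in both views (handle at (165,325) in the left crop) and its face stands at -18 mm, so it is seated. Next: the first whole tile.

```bash
python3 -m creep '[{"dx":-2.33,"dy":3.4,"dz":0,"roll":0,"hand":0.23},{"dx":-2.32,"dy":3.4,"dz":0,"roll":0,"hand":0.23},{"dx":0,"dy":0,"dz":3.9,"roll":0,"hand":0.23},{"dx":0,"dy":0,"dz":3.9,"roll":0,"hand":0.23},{"dx":0,"dy":0,"dz":3.9,"roll":0,"hand":0.23},{"dx":0,"dy":0,"dz":3.9,"roll":0,"hand":0.23},{"dx":0,"dy":0,"dz":3.9,"roll":0,"hand":0.23},{"dx":0,"dy":0,"dz":0,"roll":0,"hand":0.23},{"dx":0,"dy":0,"dz":0,"roll":0,"hand":0.23}]'|head -2; python3 plan.py .548 .124 .004 89; python3 look.py b3
```

```text
t: 35.2
ee_pos: [0.5467, 0.1256, 0.0989]
t 35.20 tcp [0.5467 0.1256 0.0989] yaw 89.1 gap 0.769 gf 0.0 F [0.4 0.1 1.1] q6 0.20
 roll 0.1 then tool shift cm [-0.15  0.17  9.48]
top [(np.int64(664), np.int64(-1), 'A', 4534, 'L', 100, 'an', 75)]
scene [(np.int64(669), np.int64(-3), 'A', 4543, 'L', 99, 'an', 74), (np.int64(551), np.int64(123), 'A', 4487, 'L', 99, 'an', 88), (np.int64(573), np.int64(284), 'A', 2343, 'L', 88, 'an', -48)]
```

```bash
python3 -m creep '[{"dx":-0.1,"dy":0.2,"dz":3,"roll":0,"hand":0.23},{"dx":0,"dy":0,"dz":3,"roll":0,"hand":0.23},{"dx":0,"dy":0,"dz":2.3,"roll":0,"hand":0.23},{"dx":0,"dy":0,"dz":1.3,"roll":0,"hand":0.23},{"dx":0,"dy":0,"dz":0,"roll":0,"hand":0.23},{"dx":0,"dy":0,"dz":0,"roll":0,"hand":0.23},{"dx":0,"dy":0,"dz":0,"roll":0,"hand":1},{"dx":0,"dy":0,"dz":0,"roll":0,"hand":1},{"dx":0,"dy":0,"dz":0,"roll":0,"hand":1},{"dx":0,"dy":0,"dz":0,"roll":0,"hand":1},{"dx":0,"dy":0,"dz":0,"roll":0,"hand":1},{"dx":0,"dy":0,"dz":0,"roll":0,"hand":1}]' 25; python3 -m creep '[{"dx":0,"dy":0,"dz":-3,"roll":0,"hand":1},{"dx":0,"dy":0,"dz":-4,"roll":0,"hand":1},{"dx":0,"dy":0,"dz":-4,"roll":0,"hand":1},{"dx":0,"dy":0,"dz":-3,"roll":0,"hand":1},{"dx":0,"dy":0,"dz":0,"roll":-6.2,"hand":1},{"dx":0,"dy":0,"dz":0,"roll":-6.2,"hand":1},{"dx":0,"dy":0,"dz":0,"roll":0,"hand":1}]' ; python3 plan.py .604 -.3585 .08 101.4
```

```text
t: 36.3
ee_pos: [0.5502, 0.124, 0.005]
orientation: [2.24, 2.202, 0.001]
contact_force: [-2.9, -0.5, 11.8]
finger_gap: 0.537
grasp_force: 25.0
t: 36.88
ee_pos: [0.5499, 0.1239, 0.145]
orientation: [1.983, 2.436, 0.002]
contact_force: [-0.6, -0.3, -0.4]
finger_gap: 0.541
grasp_force: 25.0
t 36.88 tcp [0.5499 0.1239 0.145 ] yaw 101.7 gap 0.541 gf 25.0 F [-0.6 -0.3 -0.4] q6 -0.02
 roll 0.3 then tool shift cm [-48.36  -4.24   6.49]
```

```bash
python3 -m creep '[{"dx":-4.03,"dy":-0.35,"dz":0,"roll":0.3,"hand":1},{"dx":-4.03,"dy":-0.35,"dz":0,"roll":0,"hand":1},{"dx":-4.03,"dy":-0.35,"dz":0,"roll":0,"hand":1},{"dx":-4.03,"dy":-0.35,"dz":0,"roll":0,"hand":1},{"dx":-4.03,"dy":-0.35,"dz":0,"roll":0,"hand":1},{"dx":-4.03,"dy":-0.35,"dz":0,"roll":0,"hand":1},{"dx":-4.03,"dy":-0.35,"dz":0,"roll":0,"hand":1},{"dx":-4.03,"dy":-0.35,"dz":0,"roll":0,"hand":1},{"dx":-4.03,"dy":-0.35,"dz":0,"roll":0,"hand":1},{"dx":-4.03,"dy":-0.35,"dz":0,"roll":0,"hand":1},{"dx":-4.03,"dy":-0.35,"dz":0,"roll":0,"hand":1},{"dx":-4.03,"dy":-0.35,"dz":0,"roll":0,"hand":1}]'|tail -2; python3 -m creep '[{"dx":0,"dy":0,"dz":3,"roll":0,"hand":1},{"dx":0,"dy":0,"dz":3,"roll":0,"hand":1},{"dx":0,"dy":0,"dz":0,"roll":0,"hand":1},{"dx":0,"dy":0,"dz":0,"roll":0,"hand":1}]'|tail -2;  python3 plan.py .604 -.3585 .009 101.4; python3 look.py b4
```

```text
finger_gap: 0.54
grasp_force: 25.0
finger_gap: 0.545
grasp_force: 25.0
t 38.22 tcp [ 0.6007 -0.358   0.0825] yaw 101.0 gap 0.545 gf 25.0 F [-0.3  0.9 -0.7] q6 -0.76
 roll -0.4 then tool shift cm [-0.13  0.34  7.35]
top [(np.int64(550), np.int64(1), 'A', 4521, 'L', 99, 'an', 73), (np.int64(664), np.int64(-1), 'A', 4516, 'L', 100, 'an', 75)]
scene [(np.int64(670), np.int64(-3), 'A', 4466, 'L', 99, 'an', 75), (np.int64(556), np.int64(-1), 'A', 4441, 'L', 99, 'an', 73), (np.int64(574), np.int64(285), 'A', 2316, 'L', 88, 'an', -48)]
```

View pics/b4.png

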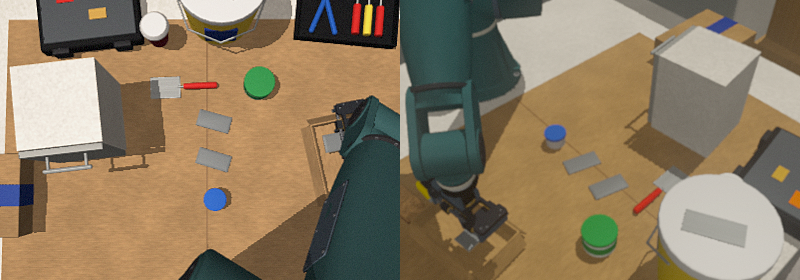

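The tile is held level inside the carton's far half (scene half about (470,240)). Lower and release.

```bash
python3 -m creep '[{"dx":-0.1,"dy":0.3,"dz":2.5,"roll":-0.4,"hand":1},{"dx":0,"dy":0,"dz":2.5,"roll":0,"hand":1},{"dx":0,"dy":0,"dz":1.4,"roll":0,"hand":1},{"dx":0,"dy":0,"dz":0.8,"roll":0,"hand":1},{"dx":0,"dy":0,"dz":0,"roll":0,"hand":1},{"dx":0,"dy":0,"dz":0,"roll":0,"hand":1}]'; python3 -m creep '[{"dx":0,"dy":0,"dz":0,"roll":0,"hand":0.32},{"dx":0,"dy":0,"dz":0,"roll":0,"hand":0.32},{"dx":0,"dy":0,"dz":0,"roll":0,"hand":0.32},{"dx":0,"dy":0,"dz":0,"roll":0,"hand":0.32},{"dx":0,"dy":0,"dz":-4,"roll":0,"hand":0.32},{"dx":0,"dy":0,"dz":-4,"roll":0,"hand":0.32},{"dx":0,"dy":0,"dz":-4,"roll":0,"hand":0.32},{"dx":0,"dy":0,"dz":0,"roll":6.5,"hand":0.23},{"dx":0,"dy":0,"dz":0,"roll":6.5,"hand":0.23},{"dx":0,"dy":0,"dz":0,"roll":6.5,"hand":0.23},{"dx":0,"dy":0,"dz":0,"roll":6.5,"hand":0.23}]'|head -2;python3 plan.py .553 0 .1 73
```

```text
t: 38.82
ee_pos: [0.6055, -0.3594, 0.0129]
orientation: [1.987, 2.432, 0.0]
contact_force: [-0.6, -0.4, -0.3]
finger_gap: 0.542
grasp_force: 25.0
t: 39.73
ee_pos: [0.605, -0.3593, 0.1326]
t 39.73 tcp [ 0.605  -0.3593  0.1326] yaw 75.2 gap 0.769 gf 0.0 F [ 0.5  1.3 -0. ] q6 -0.31
 roll 2.2 then tool shift cm [ 32.83 -15.48   3.24]
```

```bash
python3 -m creep '[{"dx":0,"dy":0,"dz":0,"roll":2.2,"hand":0.23},{"dx":3.65,"dy":-1.72,"dz":0,"roll":0,"hand":0.23},{"dx":3.65,"dy":-1.72,"dz":0,"roll":0,"hand":0.23},{"dx":3.65,"dy":-1.72,"dz":0,"roll":0,"hand":0.23},{"dx":3.65,"dy":-1.72,"dz":0,"roll":0,"hand":0.23},{"dx":3.65,"dy":-1.72,"dz":0,"roll":0,"hand":0.23},{"dx":3.65,"dy":-1.72,"dz":0,"roll":0,"hand":0.23},{"dx":3.65,"dy":-1.72,"dz":0,"roll":0,"hand":0.23},{"dx":3.65,"dy":-1.72,"dz":0,"roll":0,"hand":0.23},{"dx":3.65,"dy":-1.72,"dz":0,"roll":0,"hand":0.23},{"dx":0,"dy":0,"dz":3,"roll":0,"hand":0.23},{"dx":0,"dy":0,"dz":0,"roll":0,"hand":0.23}]'|head -2; python3 -m creep '[{"dx":0,"dy":0,"dz":0,"roll":0,"hand":0.23}]'|head -1; python3 plan.py .553 0 .004 73; python3 look.py b5
python3 - <<'E'
from h import *
c=eyes.read_camera("top")
for o in tiles(c,(370,165,455,275),.012): print(np.round(o["c"]),o["L"],o["B"],o["an"])
E
```

```text
t: 40.73
ee_pos: [0.5489, 0.0018, 0.0993]
t: 40.82
t 40.82 tcp [0.5502 0.     0.1015] yaw 73.4 gap 0.768 gf 0.0 F [0.1 0.2 1.1] q6 0.25
 roll 0.4 then tool shift cm [0.09 0.29 9.75]
top [(np.int64(664), np.int64(-1), 'A', 2295, 'L', 100, 'an', 75)]
scene [(np.int64(670), np.int64(-3), 'A', 4521, 'L', 99, 'an', 75), (np.int64(556), np.int64(0), 'A', 4137, 'L', 97, 'an', 73), (np.int64(574), np.int64(285), 'A', 2329, 'L', 88, 'an', -48)]
[ 603. -356.] 100.83851623535156 49.906551361083984 -78.70185279846191
```

```bash
python3 -m creep '[{"dx":0.1,"dy":0.25,"dz":3,"roll":0.4,"hand":0.23},{"dx":0,"dy":0,"dz":3,"roll":0,"hand":0.23},{"dx":0,"dy":0,"dz":2.5,"roll":0,"hand":0.23},{"dx":0,"dy":0,"dz":1.3,"roll":0,"hand":0.23},{"dx":0,"dy":0,"dz":0,"roll":0,"hand":0.23},{"dx":0,"dy":0,"dz":0,"roll":0,"hand":0.23},{"dx":0,"dy":0,"dz":0,"roll":0,"hand":1},{"dx":0,"dy":0,"dz":0,"roll":0,"hand":1},{"dx":0,"dy":0,"dz":0,"roll":0,"hand":1},{"dx":0,"dy":0,"dz":0,"roll":0,"hand":1},{"dx":0,"dy":0,"dz":0,"roll":0,"hand":1},{"dx":0,"dy":0,"dz":0,"roll":0,"hand":1}]' 25; python3 -m creep '[{"dx":0,"dy":0,"dz":-3,"roll":0,"hand":1},{"dx":0,"dy":0,"dz":-4,"roll":0,"hand":1},{"dx":0,"dy":0,"dz":-4,"roll":0,"hand":1},{"dx":0,"dy":0,"dz":-3,"roll":0,"hand":1},{"dx":0,"dy":0,"dz":0,"roll":-7,"hand":1},{"dx":0,"dy":0,"dz":0,"roll":-7,"hand":1},{"dx":0,"dy":0,"dz":0,"roll":-7,"hand":1},{"dx":0,"dy":0,"dz":0,"roll":-7,"hand":1},{"dx":0,"dy":0,"dz":0,"roll":0,"hand":1}]' ; python3 plan.py .490 -.3815 .08 101.4
```

```text
t: 41.97
ee_pos: [0.5544, 0.0002, 0.005]
orientation: [2.526, 1.866, 0.001]
contact_force: [-2.9, 0.1, 10.9]
finger_gap: 0.544
grasp_force: 25.0
t: 42.72
ee_pos: [0.5537, 0.0002, 0.1444]
orientation: [1.992, 2.428, 0.0]
contact_force: [0.3, 0.6, -1.4]
finger_gap: 0.542
grasp_force: 25.0
t 42.72 tcp [5.537e-01 2.000e-04 1.444e-01] yaw 101.3 gap 0.542 gf 25.0 F [ 0.3  0.6 -1.4] q6 -0.24
 roll -0.1 then tool shift cm [-36.16 -13.79   6.44]
```

```bash
python3 -m creep '[{"dx":-3.62,"dy":-1.38,"dz":0,"roll":0,"hand":1},{"dx":-3.62,"dy":-1.38,"dz":0,"roll":0,"hand":1},{"dx":-3.62,"dy":-1.38,"dz":0,"roll":0,"hand":1},{"dx":-3.62,"dy":-1.38,"dz":0,"roll":0,"hand":1},{"dx":-3.62,"dy":-1.38,"dz":0,"roll":0,"hand":1},{"dx":-3.62,"dy":-1.38,"dz":0,"roll":0,"hand":1},{"dx":-3.62,"dy":-1.38,"dz":0,"roll":0,"hand":1},{"dx":-3.62,"dy":-1.38,"dz":0,"roll":0,"hand":1},{"dx":-3.62,"dy":-1.38,"dz":0,"roll":0,"hand":1},{"dx":-3.62,"dy":-1.38,"dz":0,"roll":0,"hand":1}]'|tail -2; python3 -m creep '[{"dx":0,"dy":0,"dz":3,"roll":0,"hand":1},{"dx":0,"dy":0,"dz":3,"roll":0,"hand":1},{"dx":0,"dy":0,"dz":0,"roll":0,"hand":1},{"dx":0,"dy":0,"dz":0,"roll":0,"hand":1}]'|tail -2;  python3 plan.py .490 -.3815 .009 101.4; python3 look.py b6
```

```text
finger_gap: 0.54
grasp_force: 25.0
finger_gap: 0.544
grasp_force: 25.0
t 43.88 tcp [ 0.4859 -0.3807  0.0832] yaw 100.7 gap 0.544 gf 25.0 F [ 0.1 -0.1 -0.3] q6 -0.89
 roll -0.7 then tool shift cm [-0.18  0.4   7.42]
top [(np.int64(664), np.int64(-1), 'A', 4525, 'L', 100, 'an', 75)]
scene [(np.int64(670), np.int64(-3), 'A', 4425, 'L', 99, 'an', 75), (np.int64(573), np.int64(284), 'A', 2359, 'L', 88, 'an', -48)]
```

```bash
python3 -m creep '[{"dx":-0.2,"dy":0.4,"dz":2.5,"roll":-0.7,"hand":1},{"dx":0,"dy":0,"dz":2.5,"roll":0,"hand":1},{"dx":0,"dy":0,"dz":1.5,"roll":0,"hand":1},{"dx":0,"dy":0,"dz":0.9,"roll":0,"hand":1},{"dx":0,"dy":0,"dz":0,"roll":0,"hand":1},{"dx":0,"dy":0,"dz":0,"roll":0,"hand":1}]'; python3 -m creep '[{"dx":0,"dy":0,"dz":0,"roll":0,"hand":0.32},{"dx":0,"dy":0,"dz":0,"roll":0,"hand":0.32},{"dx":0,"dy":0,"dz":0,"roll":0,"hand":0.32},{"dx":0,"dy":0,"dz":0,"roll":0,"hand":0.32},{"dx":0,"dy":0,"dz":-4,"roll":0,"hand":0.32},{"dx":0,"dy":0,"dz":-4,"roll":0,"hand":0.32},{"dx":0,"dy":0,"dz":-4,"roll":0,"hand":0.32},{"dx":0,"dy":0,"dz":0,"roll":6.6,"hand":0.23},{"dx":0,"dy":0,"dz":0,"roll":6.6,"hand":0.23},{"dx":0,"dy":0,"dz":0,"roll":6.6,"hand":0.23},{"dx":0,"dy":0,"dz":0,"roll":6.6,"hand":0.23}]'|head -2;python3 plan.py .667 -.002 .1 75
```

```text
t: 44.48
ee_pos: [0.4915, -0.3828, 0.0108]
orientation: [1.985, 2.434, -0.0]
contact_force: [-0.2, 0.1, -1.0]
finger_gap: 0.542
grasp_force: 25.0
t: 45.4
ee_pos: [0.4911, -0.3827, 0.1306]
t 45.40 tcp [ 0.4911 -0.3827  0.1306] yaw 74.9 gap 0.772 gf 0.0 F [ 0.6 -0.5 -0. ] q6 -0.44
 roll -0.1 then tool shift cm [41.32  7.14  3.05]
```

```bash
python3 -m creep '[{"dx":3.76,"dy":0.65,"dz":0,"roll":0,"hand":0.23},{"dx":3.76,"dy":0.65,"dz":0,"roll":0,"hand":0.23},{"dx":3.76,"dy":0.65,"dz":0,"roll":0,"hand":0.23},{"dx":3.76,"dy":0.65,"dz":0,"roll":0,"hand":0.23},{"dx":3.76,"dy":0.65,"dz":0,"roll":0,"hand":0.23},{"dx":3.76,"dy":0.65,"dz":0,"roll":0,"hand":0.23},{"dx":3.76,"dy":0.65,"dz":0,"roll":0,"hand":0.23},{"dx":3.76,"dy":0.65,"dz":0,"roll":0,"hand":0.23},{"dx":3.76,"dy":0.65,"dz":0,"roll":0,"hand":0.23},{"dx":3.76,"dy":0.65,"dz":0,"roll":0,"hand":0.23},{"dx":3.76,"dy":0.65,"dz":0,"roll":0,"hand":0.23}]'|head -2; python3 -m creep '[{"dx":0,"dy":0,"dz":3,"roll":0,"hand":0.23},{"dx":0,"dy":0,"dz":0,"roll":0,"hand":0.23},{"dx":0,"dy":0,"dz":0,"roll":0,"hand":0.23}]'|head -1; python3 plan.py .667 -.002 .004 75; python3 look.py b7
python3 - <<'E'
from h import *
c=eyes.read_camera("top")
for o in tiles(c,(370,165,455,275),.012): print(np.round(o["c"]),o["L"],o["B"],o["an"])
E
```

```text
t: 46.32
ee_pos: [0.6663, 0.001, 0.1303]
t: 46.57
t 46.57 tcp [ 0.6645 -0.0008  0.099 ] yaw 75.3 gap 0.770 gf 0.0 F [-0.2  0.6  0.2] q6 0.22
 roll 0.3 then tool shift cm [-0.05  0.3   9.49]
top []
scene [(np.int64(668), np.int64(-1), 'A', 4300, 'L', 97, 'an', 74), (np.int64(573), np.int64(284), 'A', 2387, 'L', 88, 'an', -48)]
[ 490. -381.] 100.37561798095703 49.38490295410156 -78.78184223175049
[ 603. -356.] 100.86734771728516 49.72110366821289 -78.24503517150879
```

```bash
python3 -m creep '[{"dx":0,"dy":0.3,"dz":3,"roll":0.3,"hand":0.23},{"dx":0,"dy":0,"dz":3,"roll":0,"hand":0.23},{"dx":0,"dy":0,"dz":2.3,"roll":0,"hand":0.23},{"dx":0,"dy":0,"dz":1.3,"roll":0,"hand":0.23},{"dx":0,"dy":0,"dz":0,"roll":0,"hand":0.23},{"dx":0,"dy":0,"dz":0,"roll":0,"hand":0.23},{"dx":0,"dy":0,"dz":0,"roll":0,"hand":1},{"dx":0,"dy":0,"dz":0,"roll":0,"hand":1},{"dx":0,"dy":0,"dz":0,"roll":0,"hand":1},{"dx":0,"dy":0,"dz":0,"roll":0,"hand":1},{"dx":0,"dy":0,"dz":0,"roll":0,"hand":1},{"dx":0,"dy":0,"dz":0,"roll":0,"hand":1}]' 25; python3 -m creep '[{"dx":0,"dy":0,"dz":-3,"roll":0,"hand":1},{"dx":0,"dy":0,"dz":-4,"roll":0,"hand":1},{"dx":0,"dy":0,"dz":-4,"roll":0,"hand":1},{"dx":0,"dy":0,"dz":-3,"roll":0,"hand":1},{"dx":0,"dy":0,"dz":0,"roll":-6.6,"hand":1},{"dx":0,"dy":0,"dz":0,"roll":-6.6,"hand":1},{"dx":0,"dy":0,"dz":0,"roll":-6.6,"hand":1},{"dx":0,"dy":0,"dz":0,"roll":-6.6,"hand":1},{"dx":0,"dy":0,"dz":0,"roll":0,"hand":1}]' ; python3 plan.py .605 -.359 .08 101.4
```

```text
t: 47.72
ee_pos: [0.6693, -0.0017, 0.0051]
orientation: [2.493, 1.91, 0.001]
contact_force: [-2.0, -0.3, 8.6]
finger_gap: 0.545
grasp_force: 25.0
t: 48.47
ee_pos: [0.6686, -0.0017, 0.1444]
orientation: [1.985, 2.435, 0.0]
contact_force: [-0.2, 0.2, -0.8]
finger_gap: 0.539
grasp_force: 25.0
t 48.47 tcp [ 0.6686 -0.0017  0.1444] yaw 101.6 gap 0.539 gf 25.0 F [-0.2  0.2 -0.8] q6 -0.24
 roll 0.2 then tool shift cm [-33.77 -13.3    6.44]
```

```bash
python3 -m creep '[{"dx":-3.75,"dy":-1.48,"dz":0,"roll":0,"hand":1},{"dx":-3.75,"dy":-1.48,"dz":0,"roll":0,"hand":1},{"dx":-3.75,"dy":-1.48,"dz":0,"roll":0,"hand":1},{"dx":-3.75,"dy":-1.48,"dz":0,"roll":0,"hand":1},{"dx":-3.75,"dy":-1.48,"dz":0,"roll":0,"hand":1},{"dx":-3.75,"dy":-1.48,"dz":0,"roll":0,"hand":1},{"dx":-3.75,"dy":-1.48,"dz":0,"roll":0,"hand":1},{"dx":-3.75,"dy":-1.48,"dz":0,"roll":0,"hand":1},{"dx":-3.75,"dy":-1.48,"dz":0,"roll":0,"hand":1}]'|tail -2; python3 -m creep '[{"dx":0,"dy":0,"dz":3,"roll":0,"hand":1},{"dx":0,"dy":0,"dz":3,"roll":0,"hand":1},{"dx":0,"dy":0,"dz":0,"roll":0,"hand":1},{"dx":0,"dy":0,"dz":0,"roll":0,"hand":1},{"dx":0,"dy":0,"dz":0,"roll":0,"hand":1}]'|tail -2;  python3 plan.py .605 -.359 .018 101.4
```

```text
finger_gap: 0.541
grasp_force: 25.0
finger_gap: 0.544
grasp_force: 25.0
t 49.63 tcp [ 0.605  -0.3588  0.0854] yaw 101.2 gap 0.544 gf 25.0 F [-0.2  0.7  0.6] q6 -0.76
 roll -0.2 then tool shift cm [-0.02 -0.01  6.74]
```

```bash
python3 -m creep '[{"dx":0,"dy":0,"dz":2.5,"roll":0,"hand":1},{"dx":0,"dy":0,"dz":2.5,"roll":0,"hand":1},{"dx":0,"dy":0,"dz":1.2,"roll":0,"hand":1},{"dx":0,"dy":0,"dz":0.6,"roll":0,"hand":1},{"dx":0,"dy":0,"dz":0,"roll":0,"hand":1},{"dx":0,"dy":0,"dz":0,"roll":0,"hand":1}]'; python3 -m creep '[{"dx":0,"dy":0,"dz":0,"roll":0,"hand":0.32},{"dx":0,"dy":0,"dz":0,"roll":0,"hand":0.32},{"dx":0,"dy":0,"dz":0,"roll":0,"hand":0.32},{"dx":0,"dy":0,"dz":0,"roll":0,"hand":0.32},{"dx":0,"dy":0,"dz":-4,"roll":0,"hand":0.32},{"dx":0,"dy":0,"dz":-4,"roll":0,"hand":0.32},{"dx":0,"dy":0,"dz":-4,"roll":0,"hand":0.32},{"dx":0,"dy":0,"dz":-4,"roll":0,"hand":0.32},{"dx":4,"dy":0,"dz":0,"roll":0,"hand":0.32},{"dx":4,"dy":0,"dz":0,"roll":0,"hand":0.32},{"dx":4,"dy":0,"dz":0,"roll":0,"hand":0.32},{"dx":4,"dy":0,"dz":0,"roll":0,"hand":0.32}]'|head -2; python3 -m creep '[{"dx":4,"dy":0,"dz":0,"roll":0,"hand":0.32},{"dx":4,"dy":0,"dz":0,"roll":0,"hand":0.32},{"dx":4,"dy":0,"dz":0,"roll":0,"hand":0.32},{"dx":0,"dy":0,"dz":0,"roll":0,"hand":0.32},{"dx":0,"dy":0,"dz":0,"roll":0,"hand":0.32}]'|head -2; python3 look.py c1;python3 - <<'E'
from h import *
c=eyes.read_camera("top")
P=deproj(c)
for o in tiles(c,(370,165,455,275),.012):
    u,v=o["px"].astype(int);print(np.round(o["c"]),o["L"],o["B"],o["an"],np.median(P[v-3:v+4,u-3:u+4,2]))
E
```

```text
t: 50.13
ee_pos: [0.6051, -0.3591, 0.0174]
orientation: [1.991, 2.428, 0.0]
contact_force: [-0.0, -0.2, -0.7]
finger_gap: 0.543
grasp_force: 25.0
t: 51.13
ee_pos: [0.5722, -0.2005, 0.1763]
t: 51.55
ee_pos: [0.5491, -0.0827, 0.1763]
top []
scene [(np.int64(573), np.int64(284), 'A', 2387, 'L', 88, 'an', -48)]
[ 492. -391.] 80.99728393554688 49.385013580322266 -78.78266525268555 0.012695865290230889
[ 604. -359.] 102.56713104248047 49.92973327636719 -78.7366075515747 0.020640566830875076
```

View pics/c1.png

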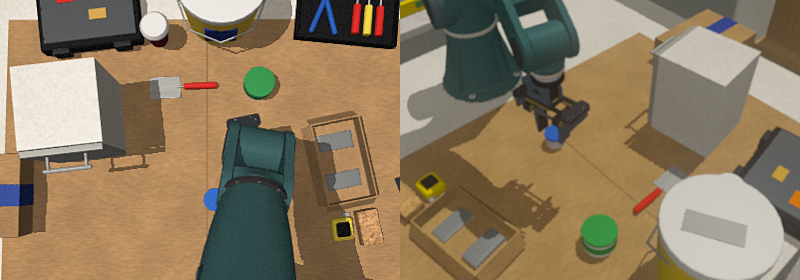

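Both piles lie flat in the carton (top half about (335,140) and (343,180)), the bin door is shut, the worktop is clear of tiles and the bystanders are in place. Handing in.

```bash
python3 -c "
from cell import ticket
print(ticket.job_done())"
```

```text
the job is handed in; nothing more can be done
None
```

I put the four broken tiles in the bin, pushed its door shut until it seated flush, laid the three whole tiles flat in the carton, and handed the job in at about 52 s; one door push briefly read about 69 N at the wrist (limit 120 N), apparently on the fingers rather than the gripper's body.

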